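# Scoop waxed balls out of the polishing pegs and roll them into the drying rack

## Robot

A 7-joint arm with a two-finger parallel gripper is mounted at the origin on the work surface. World frame = base frame: x ahead of the robot, y to its left, z up, the work surface at z = 0. Lengths are in m, angles in degrees, forces in N, time in s.
With the tool pointing down it reaches from about 0.425 to 0.875 m from the base axis. Payload 4.7 kg.
Tool frame: the origin (TCP) lies at the very end of the fingers, on their centre line; the grasp point (between the pads) lies 19 mm behind it; x points along the fingers, z is the direction in which the jaws open and shut, and the axes are right-handed (so a half turn about x gives the same grasp; the last joint's range is limited). The gripper opens to 87 mm and grips with 3 to 60 N. Pads are 19 mm wide; open, the fingers measure 117 mm over their backs; the gripper's body (75 mm by 190 mm) begins 51 mm behind the grasp point.
Start: joints at [-70.697, 18.392, -4.016, 83.108, 1.295, 78.541, -3.26], TCP at [0.206, 0.616, 0.199] pointing down, gripper open.
Joint ranges: [-163.93, 163.93], [-17.29, 119.83], [-79.2, 71.16], [3.27, 140.29], [-89.18, 269.18], [5.43, 117.66], [-154.24, 154.24]. Speed limits (degrees/s): [147.25, 147.25, 180, 180, 180, 180, 180].

## Interface

Orientations are given as [roll, pitch, yaw] about the fixed x, y, z axes, in that order (R = Rz(yaw) Ry(pitch) Rx(roll)).
In Python, from cell import env gives the robot as it stands. The module is installed in compiled form; this text tells all that it offers.
- The arm moves only by the tool drive_tool, never from a script. Its argument "increments" is a list of rows, each a list of 2 entries, a list of its own where there are three numbers: the shift along the tool's x, y, z scaled (see below), then the turn, a rotation vector about the tool's x, y, z scaled (see below). In form: [[[dx, dy, dz], [wx, wy, wz]], ...]. A call has 1 to 10 rows; each row shifts and turns the commanded pose from where the row before left it, along the tool's axes as they then stand; what a row does not reach is not made up. The controller multiplies each number of a shift by 0.04 m and each number of a turn by 120 degrees. A row lasts 1/10 s, in which the tool goes at most 50 mm and 8.59 degrees, less where a joint would pass 70% of its speed; a pose out of reach is approached as far as the arm can. A call with a number of a shift or a turn outside -1 to 1 is refused whole. A call with a gripper value outside its range is refused whole. "hand" is the gripper's target within -1 to 1 (fully open at 1, half-way at 0, shut at -1), set as the call begins (left out, the last holds). The fingers move at their own pace and stop on an object; "squeeze" is the grip in N (left out, the last holds). Time passes only in rows, so rows that do not move let the fingers close. It gives the time, the measured TCP pose, the force and the opening at its end, in the units of the state.
- env.get_obs(): the state, without advancing time (a new reading comes with each control period).
- env.read_camera(name): name is "scene" or "top"; returns a dict with "frame" (400x640x3 uint8, red, green, blue), "fx", "fy", "cx", "cy" (pixels), "R" (3x3) and "t" (3): a world point X has camera coordinates R X + t. Camera axes: x right, y down, z forward; pixel columns grow to the right and rows downward; lengths in m; the calibration is good to about 2 mm. A picture is of the moment at which its call begins. There is no depth.
- env.sign_off(): hands the job in, once; it reports no verdict.
The state is a dict: "time_s": time; "qpos": joint angles; "joint_velocities": joint speeds; "effort": joint torques, N m; "tool_pos": TCP position; "tool_rot": TCP orientation; "force": force on the tool from outside, world axes, zero at the start; "wrist_torque": the same for the moment, N m; "grip_width": finger opening in m.
Only numpy, scipy, OpenCV 4.12 (cv2) and the standard library are available. Lean on these libraries where they do the work, as an engineer would, in place of code of your own. Each camera call takes 0.05 s, during which the arm holds its last target.

## Task

The two turned wooden balls in the sorting tray are fresh from the wax tumbler and still soft, so the gripper must not touch them: with the wire-bottomed scoop lift them out one at a time, let the polishing pegs drop back into the tray, and gently roll each ball into an empty hole of the drying rack. Feel your way with the scoop rather than ramming the tray or the rack, do not let a ball drop or race off, and leave the ball that is already drying and the other things on the bench alone. When both balls sit in the rack and all the pegs are in the tray, stand the scoop upright on the bench again and let go of it.

Things in the scene. Friction and masses are not known exactly. Their poses are not given: they have to be found in the camera images.
- scoop: Wire-bottomed hand scoop, about 0.26 kg, loose, standing on the bench. Origin: centre of its underside; x out of its open mouth, z up. Side plates at y = +-47 mm, x -50 to +38, z 1 to 61 mm; bars across the back at x = -50 mm up to z = 62 mm; whole width 100 mm. A ball rolls along its floor once it is tilted some 5 degrees, and reaches 75 mm high inside it
- scoop_grip (a point): Centre of the scoop's bridge grip, 10 mm behind and 115 mm above the scoop's origin; axes as the scoop's. A flat wooden bar along y, 16 mm thick (x), 26 mm tall (z), 92 mm long, on two 16 mm wide posts rising from the side plates, free all round. Take it from above, fingers fore and aft of the bar (closing along the scoop's x)
- scoop_lip (a point): Front end of the scoop's floor, 62.5 mm ahead of its origin and 2.5 mm up; axes as the scoop's. The floor is two 5 mm steel wires along x at y = +-16.5 mm (x -50 to +62.5, z 0 to 5 mm), free at the front. A ball rides in the groove between them, its centre about 36 mm above the underside; pegs fall through the gaps of about 27 mm
- tray: Fixed open wooden sorting tray. Origin: centre of its underside on the bench, x away from the robot (turned by up to 0.2 rad), z up. Inside 270 mm (x) by 250 mm (y); floor top at z = 12 mm, wall tops at z = 52 mm, walls 8 mm thick. The mouth of the scoop can be run against the far (+x) wall
- rack: Fixed drying rack: a plywood board 120 mm (x) by 330 mm (y), 18 mm thick, on end cleats; top at z = 50 mm. Origin: centre of its underside on the bench, x away from the robot (turned by up to 0.15 rad). Three round 50 mm through-holes in a row along y at y = -105, 0 and +105 mm
- rack_hole0 (a point): Centre of the mouth of the hole at the rack's y = -105 mm, on the board's top face; z up. Empty at the start. A ball sitting in a hole has its centre 23 to 25 mm above this face
- rack_hole1 (a point): The same for the middle hole, empty at the start
- rack_hole2 (a point): The same for the hole at y = +105 mm; it holds the ball that is already drying
- ball_a: Turned ball of pale wood with a dark ring, 70 mm diameter, about 0.13 kg, slick with wax, loose in the tray; the origin is its centre (35 mm above what it lies on), its axes roll with it
- ball_b: The other ball in the tray, the same as ball_a
- ball_done: The same kind of ball, already drying in the rack's +y hole, loose; the origin is its centre. Leave it there
- peg0: Polishing peg, a loose short cylinder of dark reddish wood, 22 mm diameter and 22 mm tall, 11 g, upright in the tray at the start; it can lodge on the scoop until shaken off; origin: centre of one end face
- peg1: Polishing peg, a loose short cylinder of dark reddish wood, 22 mm diameter and 22 mm tall, 11 g, upright in the tray at the start; it can lodge on the scoop until shaken off; origin: centre of one end face
- peg2: Polishing peg, a loose short cylinder of dark reddish wood, 22 mm diameter and 22 mm tall, 11 g, upright in the tray at the start; it can lodge on the scoop until shaken off; origin: centre of one end face
- peg3: Polishing peg, a loose short cylinder of dark reddish wood, 22 mm diameter and 22 mm tall, 11 g, upright in the tray at the start; it can lodge on the scoop until shaken off; origin: centre of one end face
- peg4: Polishing peg, a loose short cylinder of dark reddish wood, 22 mm diameter and 22 mm tall, 11 g, upright in the tray at the start; it can lodge on the scoop until shaken off; origin: centre of one end face
- peg5: Polishing peg, a loose short cylinder of dark reddish wood, 22 mm diameter and 22 mm tall, 11 g, upright in the tray at the start; it can lodge on the scoop until shaken off; origin: centre of one end face
- peg6: Polishing peg, a loose short cylinder of dark reddish wood, 22 mm diameter and 22 mm tall, 11 g, upright in the tray at the start; it can lodge on the scoop until shaken off; origin: centre of one end face
- wax_tin: Round wax tin, 69 mm wide and 34 mm tall, green lid, loose; origin: centre of its underside. Not to be moved
- brush: Bench brush, 50 x 150 mm and 52 mm tall, loose; origin: centre of its underside. Not to be moved

How it is judged:
By the outcome, as a careful person would: the job done as asked, in the order asked, and still so for the second after the job is handed in, with the robot touching nothing.
It also fails if it takes over 72 s, if anything falls off the work surface, if the arm or the gripper's body presses on something with over 40 N, if the wrist force passes 120 N, or if a joint passes its speed limit or range.

## Working session

There is one attempt and no reset: what is moved stays moved. The work goes in short steps, Python scripts to look and compute and a tool call to move; the robot and the scene stay as the last step left them, time stands still between calls to the robot, and variables do not carry over. Pictures are saved under pics/ and viewed, and the job is handed in when it is done.

Besides the shell and the picture viewer there is one more tool, called after ">>>" in YAML: its name, and indented under it one key for each argument. drive_tool: Moves the arm, as the interface text tells. Shifts and turns lie within -1 to 1; 1 stands for 0.04 m of shift or 120 degrees of turn. Its arguments: {"type":"object","properties":{"increments":{"type":"array"},"hand":{"type":"number"},"squeeze":{"type":"number"}},"required":["increments"]}

```bash
ls; mkdir -p pics
python3 - <<'E'
from cell import env
import cv2
o=env.get_obs(); print({k:o[k] for k in ('time_s','tool_pos','tool_rot','force','grip_width')})
for n in ('scene','top'):
    c=env.read_camera(n); cv2.imwrite(f'pics/{n}0.png',cv2.cvtColor(c['frame'],cv2.COLOR_RGB2BGR)); print(n,c['fx'],c['cx'],c['cy'],c['R'],c['t'])
E
```

```text
pics
{'time_s': 0.0, 'tool_pos': array([0.2060453 , 0.61585712, 0.19805723]), 'tool_rot': array([-176.6862301 ,   89.89175117, -105.1805071 ]), 'force': array([ 1.21040424, -0.60186086, -0.04142947]), 'grip_width': 0.08689456555700469}
scene 374.6260187464742 326.39303327414234 204.16913063581393 [[ 0.87774886  0.47885234  0.01604293]
 [ 0.39520733 -0.70468332 -0.58926444]
 [-0.27086548  0.52356647 -0.80778094]] [-0.52258454 -0.15712842  1.03580508]
top 486.3202033919312 313.1174875291084 198.08850629616217 [[-0.02086298 -0.99962235  0.01788573]
 [-0.98710217  0.01775491 -0.15910396]
 [ 0.15872632 -0.02097443 -0.98709981]] [-0.00244367  0.59560362  1.2231784 ]
```

View pics/scene0.png

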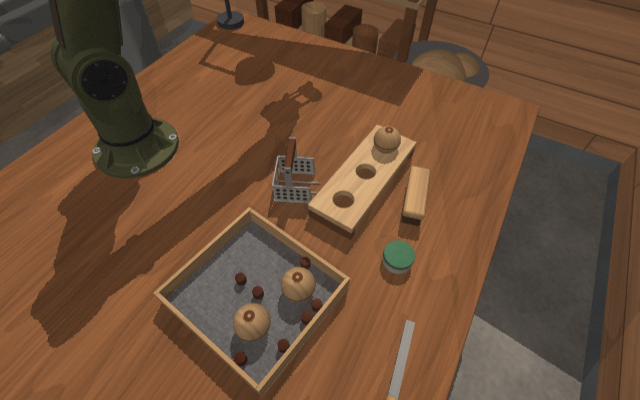

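View pics/top0.png

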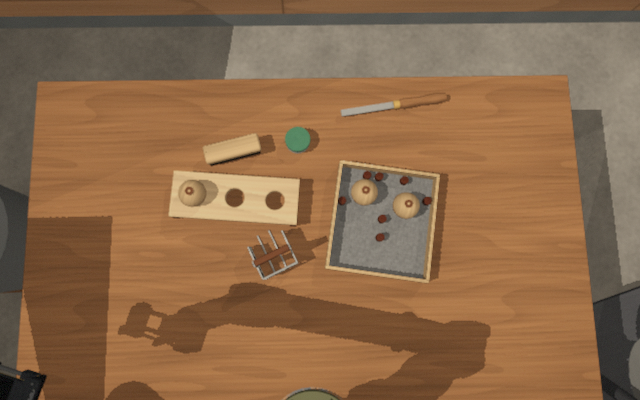

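```bash
cat > h.py <<'E'
import numpy as np, cv2
from scipy.spatial.transform import Rotation as Ro
from cell import env
def ray(c,u,v):
    R=np.array(c['R']);t=np.array(c['t'])
    d=R.T@np.array([(u-c['cx'])/c['fx'],(v-c['cy'])/c['fy'],1.]); return -R.T@t,d
def onz(c,u,v,z):
    o,d=ray(c,u,v); return o+d*(z-o[2])/d[2]
def proj(c,X):
    p=np.array(c['R'])@np.array(X)+np.array(c['t']); return c['fx']*p[0]/p[2]+c['cx'],c['fy']*p[1]/p[2]+c['cy']
def tri(c1,p1,c2,p2):
    o1,d1=ray(c1,*p1);o2,d2=ray(c2,*p2)
    s=np.linalg.lstsq(np.c_[d1,-d2],o2-o1,rcond=None)[0]
    a=o1+d1*s[0];b=o2+d2*s[1]; return (a+b)/2,np.linalg.norm(a-b)
def crop(c,name,u0,v0,u1,v1,s=4):
    f=cv2.cvtColor(c['frame'],cv2.COLOR_RGB2BGR)[v0:v1,u0:u1]
    cv2.imwrite('pics/'+name,cv2.resize(f,None,fx=s,fy=s,interpolation=cv2.INTER_CUBIC))
E
python3 - <<'E'
from h import *
t=env.read_camera('top'); s=env.read_camera('scene')
crop(t,'t1.png',160,150,310,290,5)
crop(t,'t2.png',320,150,450,290,4)
crop(s,'s1.png',250,110,430,240,4)
E
```

```text
(no output)
```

View pics/t1.png

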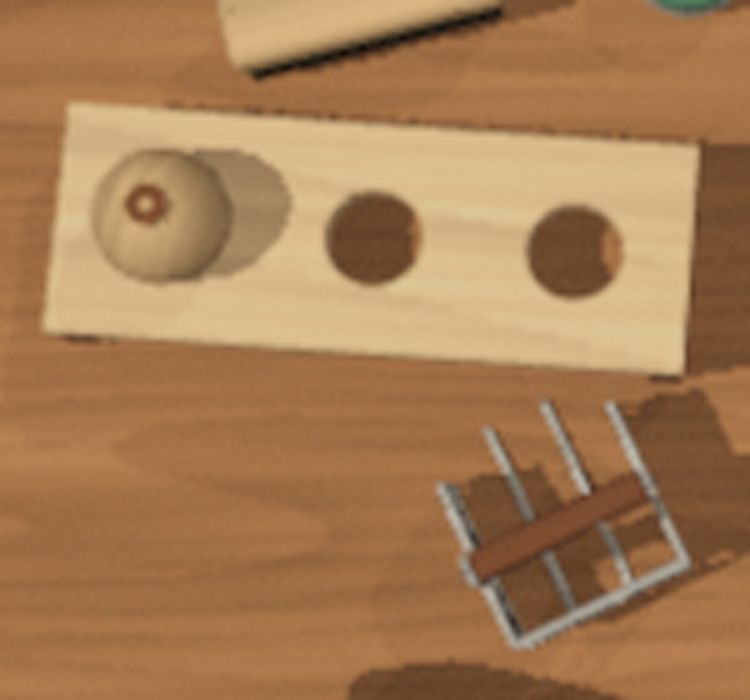

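View pics/t2.png

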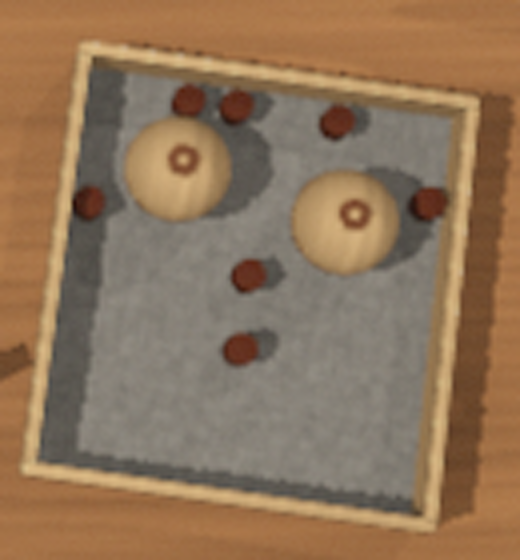

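View pics/s1.png

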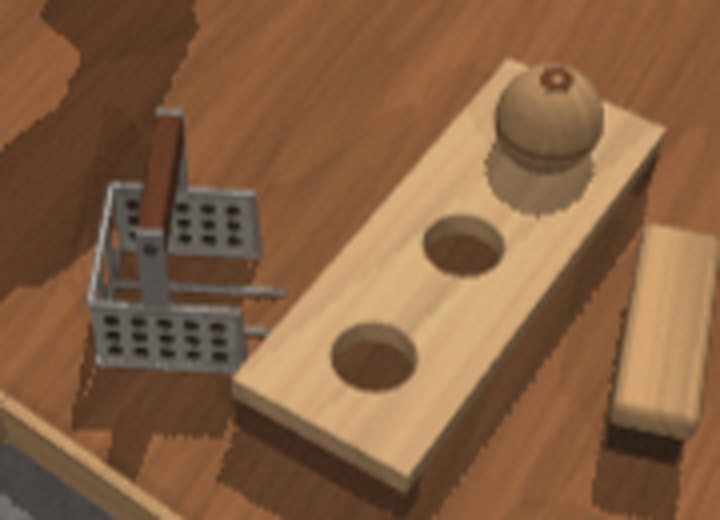

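Run:
```python
from h import *
t=env.read_camera('top'); s=env.read_camera('scene')
def P1(x,y,z): return onz(t,160+(x+.5)/5-.5,150+(y+.5)/5-.5,z)
def P2(x,y,z): return onz(t,320+(x+.5)/4-.5,150+(y+.5)/4-.5,z)
np.set_printoptions(precision=4,suppress=True)
rc=np.array([P1(*p,.05) for p in [(68,102),(698,143),(684,374),(44,332)]]);print('rack',rc,rc.mean(0), np.linalg.norm(rc-np.roll(rc,1,0),axis=1))
h1=P1(373,238,.05);h0=P1(575,252,.05);b=P1(162,215,.074);print('holes',h1,h0,np.linalg.norm(h1-h0),'done',b)
d=h1-h0; print('rack yaw',np.degrees(np.arctan2(-d[0],d[1])), [np.degrees(np.arctan2(-(e)[0],e[1])) for e in (rc[0]-rc[1],rc[3]-rc[2])])
g=[P1(478,565,.128),P1(645,488,.128)];print('grip',g,(g[0]+g[1])/2,np.linalg.norm(g[0]-g[1]))
d=g[0]-g[1];print('scoop yaw',np.degrees(np.arctan2(-d[0],d[1])))
tc=np.array([P2(*p,.052) for p in [(82,43),(478,100),(436,526),(24,472)]]);print('tray',tc,tc.mean(0), np.linalg.norm(tc-np.roll(tc,1,0),axis=1))
for e in (tc[0]-tc[1],tc[3]-tc[2]): print('tray yaw',np.degrees(np.arctan2(-e[0],e[1])))
for e in (tc[0]-tc[3],tc[1]-tc[2]): print('tray yaw',np.degrees(np.arctan2(e[1],e[0])))
A=P2(178,169,.047);B=P2(346,222,.047);print('A',A,'B',B)
yw=np.radians(-5.5)
# scene-view check
for n,p in (('A',A),('B',B),('h0',h0),('h1',h1),('grip',(g[0]+g[1])/2)): print(n,proj(s,p))
hsv=cv2.cvtColor(t['frame'],cv2.COLOR_RGB2HSV); f=t['frame'].astype(int)
m=((f[...,0]<110)&(f[...,0]>1.8*f[...,1])).astype(np.uint8); m[:,:325]=0;m[:,445:]=0;m[:150]=0;m[285:]=0
n,l,st,ce=cv2.connectedComponentsWithStats(m)
c0=tc.mean(0);R=Ro.from_euler('z',yw).as_matrix()
for i in range(1,n):
    if st[i,4]>15:
        p=onz(t,*ce[i],.03); print('peg?',ce[i],st[i,4],p,R.T@(p-c0))
print('A,B in tray',R.T@(A-c0),R.T@(B-c0))
```

```text
rack [[0.6762 0.351  0.05  ]
 [0.6486 0.0215 0.05  ]
 [0.527  0.0307 0.05  ]
 [0.555  0.3603 0.05  ]] [0.6017 0.1908 0.05  ] [0.1215 0.3307 0.1219 0.3308]
holes [0.6011 0.1913 0.05  ] [0.5918 0.0864 0.05  ] 0.10530293293640136 done [0.611  0.2953 0.074 ]
rack yaw -5.050033105623782 [np.float64(-4.784665032594071), np.float64(-4.857864605541129)]
grip [array([0.4289, 0.1294, 0.128 ]), array([0.464 , 0.0491, 0.128 ])] [0.4464 0.0892 0.128 ] 0.08755789351381313
scoop yaw 23.631949780120717
tray [[ 0.6943 -0.0873  0.052 ]
 [ 0.6514 -0.3475  0.052 ]
 [ 0.3754 -0.3035  0.052 ]
 [ 0.4148 -0.042   0.052 ]] [ 0.534  -0.1951  0.052 ] [0.2831 0.2637 0.2795 0.2644]
tray yaw -9.352701656694093
tray yaw -8.570982994356212
tray yaw -9.205957388283911
tray yaw -9.076125449520756
A [ 0.6097 -0.1483  0.047 ] B [ 0.5725 -0.2571  0.047 ]
A (np.float64(297.76517381493994), np.float64(283.8570074392384))
B (np.float64(251.05162023884662), np.float64(321.94323780537025))
h0 (np.float64(343.0225292772408), np.float64(198.39116770916448))
h1 (np.float64(365.52959794216264), np.float64(170.4994004815149))
grip (np.float64(288.8851323729454), np.float64(152.22036719735377))
peg? [366.6744 174.814 ] 43 [ 0.6588 -0.159   0.03  ] [ 0.1208  0.0478 -0.022 ]
peg? [378.4894 176.234 ] 47 [ 0.6544 -0.1906  0.03  ] [ 0.1194  0.016  -0.022 ]
peg? [403.75   180.0909] 44 [ 0.6427 -0.2579  0.03  ] [ 0.1142 -0.0521 -0.022 ]
peg? [341.4359 200.1795] 39 [ 0.5913 -0.0894  0.03  ] [ 0.0469  0.1107 -0.022 ]
peg? [426.5 200.5] 48 [ 0.5864 -0.3158  0.03  ] [ 0.0637 -0.1151 -0.022 ]
peg? [381.6591 218.3636] 44 [ 0.5408 -0.1942  0.03  ] [ 0.0067  0.0016 -0.022 ]
peg? [379.6047 236.8837] 43 [ 0.4921 -0.1866  0.03  ] [-0.0425  0.0044 -0.022 ]
A,B in tray [ 0.0708  0.0538 -0.005 ] [ 0.0443 -0.058  -0.005 ]
```

```bash
cat >> h.py <<'E'
from scipy.linalg import expm,logm
np.set_printoptions(precision=4,suppress=True)
def T(R,p):
    M=np.eye(4);M[:3,:3]=R;M[:3,3]=p;return M
def cur():
    o=env.get_obs(); return T(Ro.from_euler('xyz',o['tool_rot'],degrees=True).as_matrix(),o['tool_pos'])
TS=np.array([[0,0,1.],[0,1,0],[-1,0,0]])   # tool axes in scoop frame (cols x,y,z): x=-zs,y=ys,z=xs
FL=1
def toolpose(p,yaw,tilt,flip=False,dz=0.096):
    """scoop origin p, yaw, tilt(+ = lip up) -> TCP pose"""
    Rs=Ro.from_euler('ZY',[yaw,-tilt],degrees=True).as_matrix()
    Rt=Rs@TS
    if flip: Rt=Rt@np.diag([1,-1,-1])
    return T(Rt,np.array(p)+Rs@np.array([-.01,0,dz]))
def plan(Tgt,n=None,src=None):
    C=cur() if src is None else src
    D=np.linalg.inv(C)@Tgt
    L=np.real(logm(D))
    w=np.array([L[2,1],L[0,2],L[1,0]]);v=L[:3,3]
    if n is None: n=int(np.ceil(max(np.linalg.norm(v)/.036,np.degrees(np.linalg.norm(w))/8.)))
    n=max(n,1)
    print('rows',n,'shift',np.round(v/n/.04,3),'turn',np.round(np.degrees(w)/n/120,4),' |total mm',np.round(D[:3,3]*1000,1),'deg',np.round(np.degrees(w),2))
E
python3 - <<'E'
from h import *
C=cur();print(C)
for f in (0,1): plan(toolpose([0,0,0],23.6,0,f)*1+T(np.zeros((3,3)),[.0,0,0])*0, 1)
c0=np.array([.534,-.1951,0]);R=Ro.from_euler('z',-9.05,degrees=True).as_matrix()
for n,p in dict(A=[.6097,-.1483,0],B=[.5725,-.2571,0],p0=[.6588,-.159,0],p1=[.6544,-.1906,0],p2=[.6427,-.2579,0],p3=[.5913,-.0894,0],p4=[.5864,-.3158,0],p5=[.5408,-.1942,0],p6=[.4921,-.1866,0]).items(): print(n,R.T@(np.array(p)-c0))
E
```

```text
[[-0.0001 -0.9483  0.3173  0.2062]
 [-0.0006  0.3173  0.9483  0.6163]
 [-1.     -0.     -0.0006  0.1988]
 [ 0.      0.      0.      1.    ]]
rows 1 shift [  2.575  -6.686 -15.523] turn [ 0.3992 -0.0002  0.0001]  |total mm [ 103.2    7.4 -656.5] deg [47.9  -0.03  0.02]
rows 1 shift [ 2.575 19.015 -8.19 ] turn [-1.1008 -0.0002 -0.0003]  |total mm [ 103.2    7.4 -656.5] deg [-132.1    -0.02   -0.04]
A [0.0674 0.0581 0.    ]
B [ 0.0478 -0.0552  0.    ]
p0 [0.1176 0.0553 0.    ]
p1 [0.1182 0.0234 0.    ]
p2 [ 0.1172 -0.0449  0.    ]
p3 [0.04   0.1134 0.    ]
p4 [ 0.0707 -0.111   0.    ]
p5 [0.0066 0.002  0.    ]
p6 [-0.0427  0.0018  0.    ]
```

Run:
```python
from h import *
G=toolpose([.4556,.0932,0],23.6,0); U=G.copy();U[2,3]=.2
plan(U); plan(U,20); plan(G,None,U)
```

```text
rows 17 shift [-0.002 -0.807 -0.343] turn [ 0.0235 -0.      0.    ]  |total mm [  -0.9 -395.1 -423.6] deg [47.9  -0.03  0.02]
rows 20 shift [-0.001 -0.686 -0.292] turn [ 0.02 -0.    0.  ]  |total mm [  -0.9 -395.1 -423.6] deg [47.9  -0.03  0.02]
rows 3 shift [0.867 0.    0.   ] turn [-0.  0.  0.]  |total mm [104.   0.   0.] deg [-0.  0.  0.]
```

>>> drive_tool:
  increments:
    - [[0,-0.686,-0.292],[0.02,0,0]]
    - [[0,-0.686,-0.292],[0.02,0,0]]
    - [[0,-0.686,-0.292],[0.02,0,0]]
    - [[0,-0.686,-0.292],[0.02,0,0]]
    - [[0,-0.686,-0.292],[0.02,0,0]]
    - [[0,-0.686,-0.292],[0.02,0,0]]
    - [[0,-0.686,-0.292],[0.02,0,0]]
    - [[0,-0.686,-0.292],[0.02,0,0]]
    - [[0,-0.686,-0.292],[0.02,0,0]]
    - [[0,-0.686,-0.292],[0.02,0,0]]
  hand: 1

```text
time_s: 1.3
tool_pos: [0.3881, 0.3798, 0.1992]
tool_rot: [26.7, 90.0, 74.0]
force: [0.3, 0.3, 0.1]
grip_width: 0.0867
```

>>> drive_tool:
  increments:
    - [[0,-0.686,-0.292],[0.02,0,0]]
    - [[0,-0.686,-0.292],[0.02,0,0]]
    - [[0,-0.686,-0.292],[0.02,0,0]]
    - [[0,-0.686,-0.292],[0.02,0,0]]
    - [[0,-0.686,-0.292],[0.02,0,0]]
    - [[0,-0.686,-0.292],[0.02,0,0]]
    - [[0,-0.686,-0.292],[0.02,0,0]]
    - [[0,-0.686,-0.292],[0.02,0,0]]
    - [[0,-0.686,-0.292],[0.02,0,0]]
    - [[0,-0.686,-0.292],[0.02,0,0]]

```text
time_s: 2.3
tool_pos: [0.457, 0.0919, 0.1992]
tool_rot: [15.2, 90.0, 38.5]
force: [0.0, 0.1, -0.1]
grip_width: 0.0869
```

Run:
```python
from h import *
o=env.get_obs();print(o['time_s'],o['tool_pos'],o['tool_rot'],o['qpos'],o['force'])
G=toolpose([.4556,.0932,0],23.6,0); U=G.copy();U[2,3]=.2
plan(U,1);plan(G)
t=env.read_camera('top'); s=env.read_camera('scene')
crop(s,'s2.png',230,90,390,220,4)
crop(t,'t3.png',220,200,340,300,5)
```

```text
2.3 [0.457  0.0919 0.1992] [15.1561 89.9874 38.4646] [-38.6738  -5.2423  22.7907 108.7914   2.0851  76.0409   6.8369] [ 0.026   0.0792 -0.1075]
rows 1 shift [-0.02   0.044 -0.269] turn [-0.0024  0.0001 -0.    ]  |total mm [ -0.8   1.7 -10.7] deg [-0.29  0.01 -0.  ]
rows 3 shift [ 0.86   0.015 -0.09 ] turn [-0.0008  0.     -0.    ]  |total mm [103.2   1.7 -10.8] deg [-0.29  0.01 -0.  ]
```

View pics/s2.png

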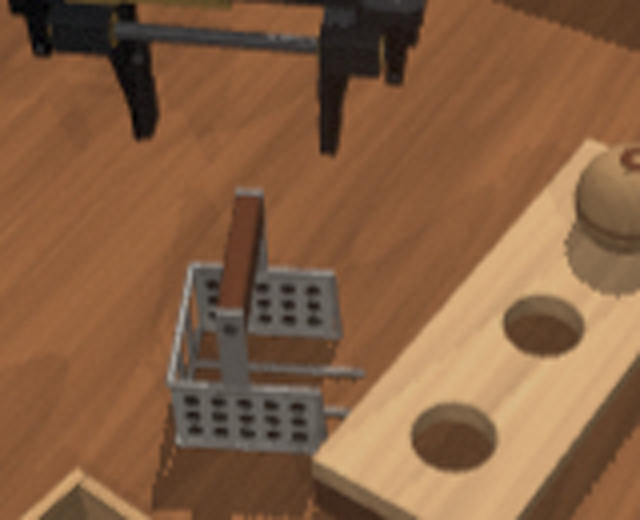

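>>> drive_tool:
  increments:
    - [[0.8,0,0],[0,0,0]]
    - [[0,0,0],[0,0,0]]

```text
time_s: 2.6
tool_pos: [0.4543, 0.0931, 0.1642]
tool_rot: [174.5, 89.6, -162.1]
force: [-0.6, 0.3, -1.1]
grip_width: 0.0868
```

Run:
```python
from h import *
o=env.get_obs();print(o['time_s'],o['tool_pos'],o['tool_rot'])
G=toolpose([.4556,.0932,0],23.6,0)
plan(G)
```

```text
2.6 [0.4543 0.0931 0.1642] [ 174.4749   89.6469 -162.0722]
rows 2 shift [ 0.853 -0.005 -0.107] turn [-0.0006 -0.0015 -0.0001]  |total mm [68.2 -0.5 -8.4] deg [-0.15 -0.35 -0.03]
```

>>> drive_tool:
  increments:
    - [[0.57,0,-0.07],[0,0,0]]
    - [[0.57,0,-0.07],[0,0,0]]
    - [[0.57,0,-0.07],[0,0,0]]
    - [[0,0,0],[0,0,0]]

```text
time_s: 3.0
tool_pos: [0.4468, 0.0903, 0.0969]
tool_rot: [177.9, 89.7, -158.6]
force: [-0.8, -0.0, 0.1]
grip_width: 0.0875
```

Run:
```python
from h import *
o=env.get_obs();print(o['time_s'],o['tool_pos'],o['tool_rot'])
G=toolpose([.4556,.0932,0],23.6,0)
plan(G)
t=env.read_camera('top'); s=env.read_camera('scene')
crop(s,'s3.png',230,90,390,220,4)
crop(t,'t3.png',220,200,340,300,5)
```

```text
3.0 [0.4468 0.0903 0.0969] [ 177.9206   89.6748 -158.5591]
rows 1 shift [ 0.021 -0.021 -0.019] turn [-0.0007 -0.0027 -0.0001]  |total mm [ 0.9 -0.9 -0.8] deg [-0.08 -0.32 -0.01]
```

View pics/s3.png

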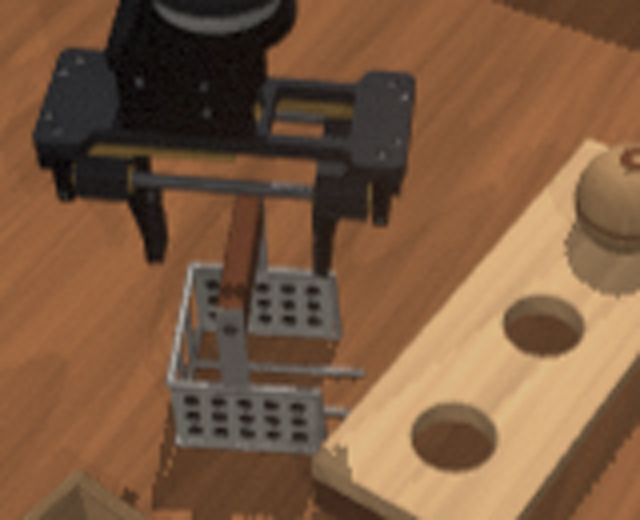

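Well centred: the bar (crop ~(240,250)) lies between the fingers. Grip.

>>> drive_tool:
  increments:
    - [[0,0,0],[0,0,0]]
    - [[0,0,0],[0,0,0]]
    - [[0,0,0],[0,0,0]]
    - [[0,0,0],[0,0,0]]
    - [[0,0,0],[0,0,0]]
    - [[0,0,0],[0,0,0]]
  hand: -1
  squeeze: 50

```text
time_s: 3.7
tool_pos: [0.4493, 0.0909, 0.0988]
tool_rot: [11.0, 90.0, 34.5]
force: [0.2, 0.2, -0.7]
grip_width: 0.0473
```

Run:
```python
from h import *
o=env.get_obs();print(o['time_s'],o['tool_pos'],o['tool_rot'],o['force'],o['grip_width'])
C=cur();print(C)
```

```text
3.7 [0.4493 0.0909 0.0988] [10.9823 89.9926 34.4855] [ 0.2314  0.2381 -0.688 ] 0.04725122894542549
[[ 0.0001 -0.3988  0.917   0.4493]
 [ 0.0001  0.917   0.3988  0.0909]
 [-1.      0.      0.0001  0.0988]
 [ 0.      0.      0.      1.    ]]
```

>>> drive_tool:
  increments:
    - [[0,0,0],[0,0,0]]
    - [[0,0,0],[0,0,0]]
    - [[0,0,0],[0,0,0]]
    - [[0,0,0],[0,0,0]]
    - [[0,0,0],[0,0,0]]
    - [[0,0,0],[0,0,0]]
    - [[0,0,0],[0,0,0]]

```text
time_s: 4.4
tool_pos: [0.449, 0.0909, 0.0986]
tool_rot: [169.9, 90.0, -166.6]
force: [-0.9, -0.1, -0.3]
grip_width: 0.0147
```

Run:
```python
from h import *
for i in range(3):
    o=env.get_obs();print(o['time_s'],o['tool_pos'],o['tool_rot'],o['force'],o['grip_width']); env.read_camera('top')
C=cur();print(C)
```

```text
4.4 [0.449  0.0909 0.0986] [ 169.9339   89.9747 -166.5584] [-0.8915 -0.0544 -0.3381] 0.014676921787087283
4.45 [0.449  0.091  0.0986] [ 161.7505   89.9788 -174.7416] [-0.8185  0.9855 -0.1987] 0.014921327752982588
4.5 [0.4491 0.0909 0.0986] [ 159.0762   89.9842 -177.419 ] [-0.4106  0.4159 -0.2043] 0.015101749474873435
[[-0.0003 -0.3988  0.917   0.4491]
 [-0.      0.917   0.3988  0.0909]
 [-1.      0.0001 -0.0003  0.0987]
 [ 0.      0.      0.      1.    ]]
```

```bash
cat >> h.py <<'E'
DZ=.0987
C0=np.array([.534,-.1951,0]);TY=-9.05
def tw(x,y,z): return C0+Ro.from_euler('z',TY,degrees=True).as_matrix()@np.array([x,y,z])
def sp(p,yaw,tilt): return toolpose(p,yaw,tilt,False,DZ)
def scoop():
    """current scoop pose from TCP"""
    C=cur();Rs=C[:3,:3]@TS.T;p=C[:3,3]-Rs@np.array([-.01,0,DZ])
    e=Ro.from_matrix(Rs).as_euler('ZYX',degrees=True);return p,e[0],-e[1],e[2]
def st():
    o=env.get_obs();p,y,t,r=scoop();q=Ro.from_euler('z',TY,degrees=True).as_matrix().T@(p-C0)
    print('t',round(o['time_s'],2),'scoop',p,'yaw %.2f tilt %.2f roll %.2f'%(y,t,r),'tray',q,'F',np.round(o['force'],1),'g',round(o['grip_width'],4))
E
python3 - <<'E'
from h import *
st()
U=cur();U[2,3]+=.12
S=sp(tw(-.04,.066,.12),TY,0); S2=sp(tw(-.04,.066,.02),TY,0)
plan(U);plan(S,None,U);plan(S2,None,S)
E
```

```text
t 4.55 scoop [ 0.4582  0.0949 -0.0001] yaw 23.50 tilt -0.01 roll 0.01 tray [-0.1205  0.2745 -0.0001] F [-0.7 -0.6 -1.1] g 0.0153
rows 4 shift [-0.75  0.   -0.  ] turn [-0.  0.  0.]  |total mm [-120.    0.   -0.] deg [-0.  0.  0.]
rows 7 shift [-0.    -0.786  0.068] turn [ 0.0388 -0.     -0.    ]  |total mm [  -0.1 -213.6  -42.8] deg [32.55 -0.02 -0.  ]
rows 3 shift [0.833 0.    0.   ] turn [-0.  0.  0.]  |total mm [100.   0.   0.] deg [-0.  0.  0.]
```

>>> drive_tool:
  increments:
    - [[-0.25,0,0],[0,0,0]]
    - [[-0.5,0,0],[0,0,0]]
    - [[-0.75,0,0],[0,0,0]]
    - [[-0.75,0,0],[0,0,0]]
    - [[-0.75,0,0],[0,0,0]]

```text
time_s: 5.05
tool_pos: [0.4493, 0.0908, 0.2205]
tool_rot: [-7.2, 90.0, 16.3]
force: [0.6, -0.3, -2.7]
grip_width: 0.0151
```

>>> drive_tool:
  increments:
    - [[0,-0.55,0.05],[0.027,0,0]]
    - [[0,-0.55,0.05],[0.027,0,0]]
    - [[0,-0.55,0.05],[0.027,0,0]]
    - [[0,-0.55,0.05],[0.027,0,0]]
    - [[0,-0.55,0.05],[0.027,0,0]]
    - [[0,-0.55,0.05],[0.027,0,0]]
    - [[0,-0.55,0.05],[0.027,0,0]]
    - [[0,-0.55,0.05],[0.027,0,0]]
    - [[0,-0.55,0.05],[0.027,0,0]]
    - [[0,-0.55,0.05],[0.027,0,0]]

```text
time_s: 6.05
tool_pos: [0.5024, -0.1223, 0.2188]
tool_rot: [22.3, 90.0, 13.1]
force: [-0.1, -0.1, -3.1]
grip_width: 0.0152
```

>>> drive_tool:
  increments:
    - [[0,0,0],[0,0,0]]
    - [[0,0,0],[0,0,0]]

```text
time_s: 6.25
tool_pos: [0.5022, -0.1213, 0.2188]
tool_rot: [104.6, 90.0, 95.6]
force: [0.4, 0.8, -2.9]
grip_width: 0.0153
```

Run:
```python
from h import *
st()
S2=sp(tw(-.04,.066,.02),TY,0); plan(S2)
t=env.read_camera('top'); s=env.read_camera('scene')
crop(s,'s4.png',140,150,360,395,3)
crop(t,'t4.png',310,140,450,290,4)
```

```text
t 6.25 scoop [ 0.5121 -0.1229  0.12  ] yaw -9.04 tilt -0.01 roll 0.03 tray [-0.033   0.0679  0.12  ] F [ 0.4  0.8 -2.9] g 0.0153
rows 3 shift [ 0.834 -0.016 -0.058] turn [ 0.     -0.     -0.0001]  |total mm [100.1  -1.9  -7. ] deg [ 0.01 -0.01 -0.03]
```

View pics/s4.png

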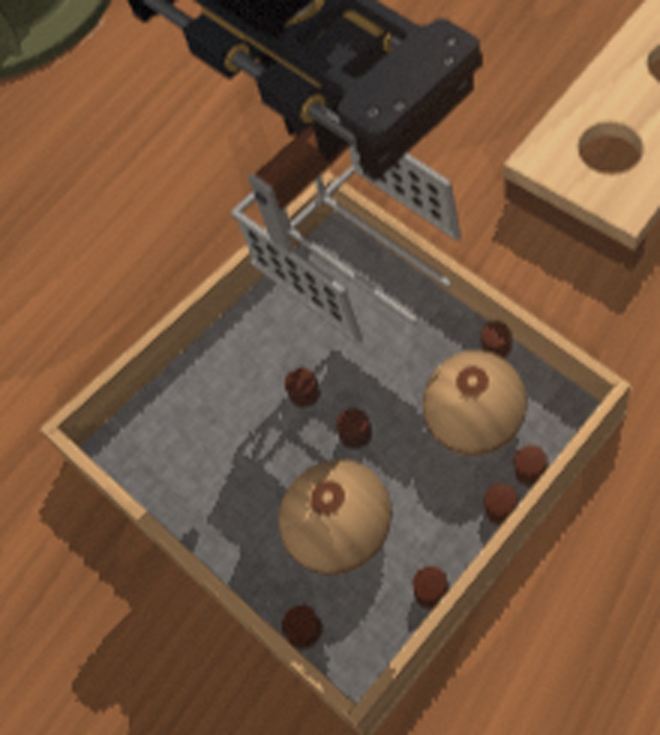

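View pics/t4.png

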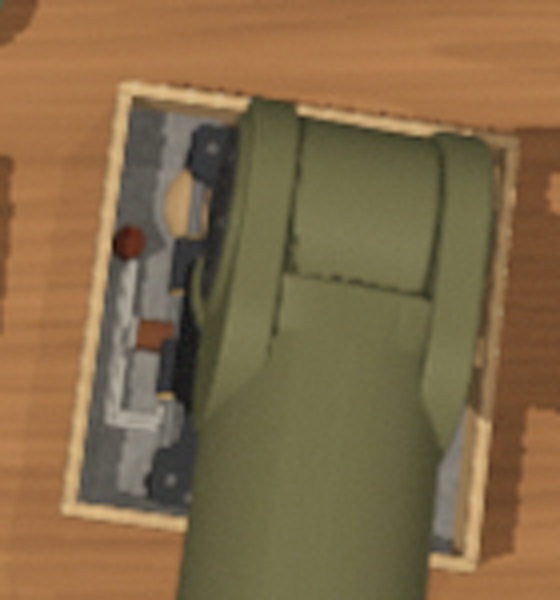

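>>> drive_tool:
  increments:
    - [[0.6,-0.01,-0.04],[0,0,0]]
    - [[0.6,-0.01,-0.04],[0,0,0]]
    - [[0.6,-0.01,-0.04],[0,0,0]]
    - [[0.5,-0.01,-0.04],[0,0,0]]
    - [[0.2,-0.01,-0.02],[0,0,0]]
    - [[0,0,0],[0,0,0]]
    - [[0,0,0],[0,0,0]]

```text
time_s: 7.05
tool_pos: [0.4958, -0.1211, 0.1197]
tool_rot: [10.3, 89.9, 1.5]
force: [0.4, -0.6, -1.7]
grip_width: 0.0147
```

Run:
```python
from h import *
s=env.read_camera('scene'); st()
R=cur()[:3,:3]@TS.T;p=scoop()[0]
for q in ([.0625,.0165,.0025],[.0625,-.0165,.0025],[.038,-.0485,.061],[-.05,-.0485,.061],[.038,.0485,.061]):
    print(q,proj(s,p+R@np.array(q)))
crop(s,'s5.png',140,190,360,395,3)
```

```text
t 7.1 scoop [ 0.5062 -0.1227  0.0213] yaw -8.87 tilt 0.12 roll 0.02 tray [-0.0388  0.0671  0.0213] F [ 0.6 -0.5 -2.1] g 0.0151
[0.0625, 0.0165, 0.0025] (np.float64(290.37371579579445), np.float64(267.7676875815689))
[0.0625, -0.0165, 0.0025] (np.float64(280.07877342620293), np.float64(279.0409953706626))
[0.038, -0.0485, 0.061] (np.float64(257.1680321511192), np.float64(271.04467566647645))
[-0.05, -0.0485, 0.061] (np.float64(225.6546132469134), np.float64(246.81801303405845))
[0.038, 0.0485, 0.061] (np.float64(289.6988612190499), np.float64(237.38345997347474))
```

View pics/s5.png

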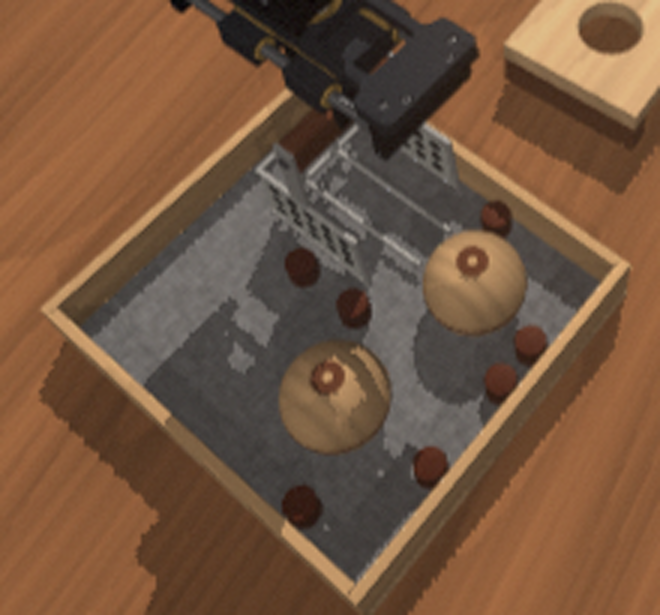

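>>> drive_tool:
  increments:
    - [[0.1,-0.01,0],[0,0,0]]
    - [[0.08,-0.01,0],[0,0,0]]
    - [[0.04,0,0],[0,0,0]]
    - [[0,0,0],[0,0,0]]

```text
time_s: 7.5
tool_pos: [0.4948, -0.1222, 0.1105]
tool_rot: [116.2, 90.0, 107.3]
force: [-2.6, 1.2, 2.8]
grip_width: 0.0151
```

Run:
```python
from h import *
st()
```

```text
t 7.5 scoop [ 0.5047 -0.1237  0.0118] yaw -8.91 tilt -0.01 roll 0.02 tray [-0.0402  0.0659  0.0118] F [-2.6  1.2  2.8] g 0.0151
```

>>> drive_tool:
  increments:
    - [[-0.015,0,0.06],[0,0,0]]
    - [[0,0,0.1],[0,0,0]]
    - [[0,0,0.12],[0,0,0]]
    - [[0,0,0.12],[0,0,0]]
    - [[0,0,0.12],[0,0,0]]
    - [[0,0,0.12],[0,0,0]]
    - [[0,0,0.12],[0,0,0]]
    - [[0,0,0.12],[0,0,0]]
    - [[0,0,0.12],[0,0,0]]
    - [[0,0,0.12],[0,0,0]]

```text
time_s: 8.5
tool_pos: [0.5423, -0.1305, 0.1239]
tool_rot: [38.1, 89.5, 29.2]
force: [-22.8, 4.2, 76.7]
grip_width: 0.0158
```

Run:
```python
from h import *
st()
s=env.read_camera('scene')
crop(s,'s6.png',140,190,360,395,3)
```

```text
t 8.5 scoop [ 0.5529 -0.1316  0.0253] yaw -8.94 tilt 0.37 roll 0.29 tray [0.0087 0.0657 0.0253] F [-22.8   4.2  76.7] g 0.0158
```

View pics/s6.png

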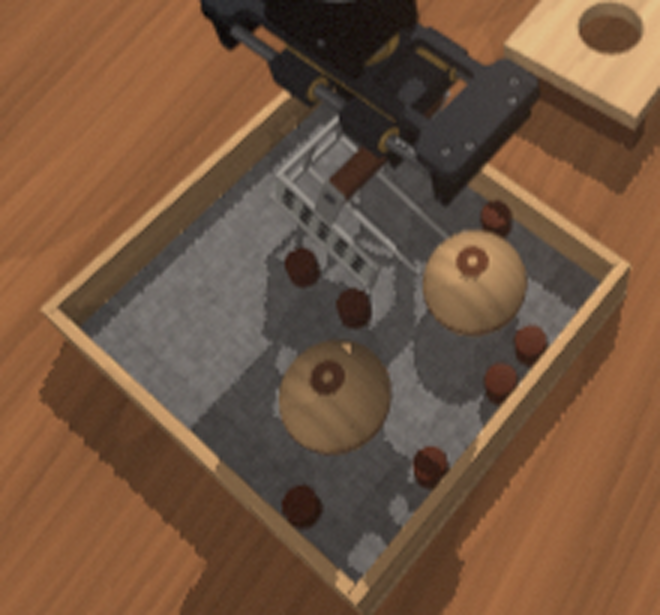

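>>> drive_tool:
  increments:
    - [[-0.3,0,-0.2],[0,0,0]]
    - [[-0.5,0,-0.3],[0,0,0]]
    - [[-0.5,0,-0.3],[0,0,0]]
    - [[-0.3,0,-0.3],[0,0,0]]
    - [[0,0,0],[0,0,0]]
    - [[0,0,0],[0,0,0]]

```text
time_s: 9.15
tool_pos: [0.4961, -0.122, 0.1744]
tool_rot: [29.9, 89.9, 21.0]
force: [0.6, 0.1, -1.8]
grip_width: 0.0154
```

Run:
```python
from h import *
s=env.read_camera('scene');st()
crop(s,'s7.png',140,150,360,395,3)
R=cur()[:3,:3]@TS.T;p=scoop()[0]
for q in ([.0625,.0165,.0025],[.0625,-.0165,.0025],[.038,-.0485,.061],[-.05,-.0485,.061],[.038,.0485,.061],[-.01,-.046,.115]):
    u,v=proj(s,p+R@np.array(q));print(q,(u-140)*3,(v-150)*3)
```

```text
t 9.2 scoop [ 0.5058 -0.1236  0.0752] yaw -8.88 tilt -0.01 roll 0.00 tray [-0.0391  0.0662  0.0752] F [-0.2  0.3 -2.8] g 0.0154
[0.0625, 0.0165, 0.0025] 444.9783084060308 318.02560533250244
[0.0625, -0.0165, 0.0025] 412.1330355747758 353.0780815991303
[0.038, -0.0485, 0.061] 338.56253246680365 324.92844031129874
[-0.05, -0.0485, 0.061] 238.76935894446888 249.26839468281753
[0.038, 0.0485, 0.061] 442.8233331285817 220.36434771396327
[-0.01, -0.046, 0.115] 269.41720304354686 233.85121689699977
```

View pics/s7.png

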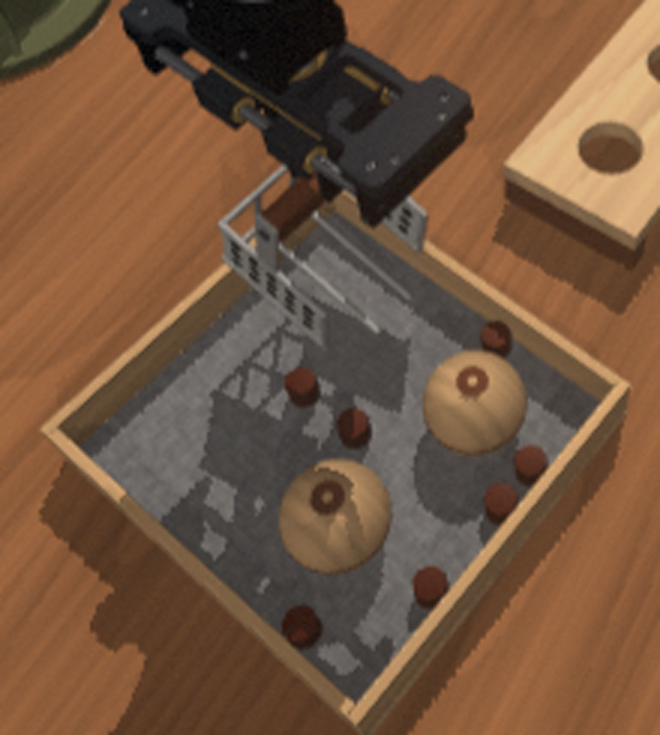

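>>> drive_tool:
  increments:
    - [[0.4,0,0.1],[0,0,0]]
    - [[0.4,0,0.1],[0,0,0]]
    - [[0.15,0,0],[0,0,0]]
    - [[0,0,0],[0,0,0]]

```text
time_s: 9.6
tool_pos: [0.5025, -0.1235, 0.1349]
tool_rot: [-160.3, 89.8, -169.2]
force: [-1.0, 1.0, -2.1]
grip_width: 0.0154
```

>>> drive_tool:
  increments:
    - [[0.06,0,-0.1],[0,0,0]]
    - [[0.06,0,-0.1],[0,0,0]]
    - [[0.06,0,-0.1],[0,0,0]]

```text
time_s: 9.9
tool_pos: [0.4915, -0.1216, 0.1296]
tool_rot: [29.2, 90.0, 20.3]
force: [-0.3, -0.1, -2.8]
grip_width: 0.0156
```

Run:
```python
from h import *
st()
```

```text
t 9.9 scoop [ 0.5015 -0.1231  0.0309] yaw -8.90 tilt 0.04 roll 0.02 tray [-0.0434  0.066   0.0309] F [-0.3 -0.1 -2.8] g 0.0156
```

>>> drive_tool:
  increments:
    - [[0.1,0,-0.08],[0,0,0]]
    - [[0.1,0,-0.1],[0,0,0]]
    - [[0.08,0,-0.12],[0,0,0]]

```text
time_s: 10.2
tool_pos: [0.4816, -0.1198, 0.121]
tool_rot: [20.0, 89.7, 11.1]
force: [-3.0, 1.7, 19.8]
grip_width: 0.0156
```

Run:
```python
from h import *
st()
```

```text
t 10.2 scoop [ 0.4919 -0.1213  0.0224] yaw -8.90 tilt 0.25 roll 0.09 tray [-0.0531  0.0663  0.0224] F [-3.   1.7 19.8] g 0.0156
```

>>> drive_tool:
  increments:
    - [[0,0,-0.12],[0,0,0]]
    - [[0.02,0,-0.15],[0,0,0]]
    - [[0.04,0,-0.15],[0,0,0]]
    - [[0,0,0],[0,0,0]]

```text
time_s: 10.6
tool_pos: [0.464, -0.1172, 0.1162]
tool_rot: [11.4, 89.8, 2.5]
force: [4.9, -1.0, -0.5]
grip_width: 0.0149
```

Run:
```python
from h import *
s=env.read_camera('scene');st()
crop(s,'s8.png',140,150,360,395,3)
```

```text
t 10.65 scoop [ 0.4742 -0.1188  0.0174] yaw -8.89 tilt 0.16 roll 0.02 tray [-0.071   0.066   0.0174] F [ 4.3 -0.8  0.9] g 0.015
```

View pics/s8.png

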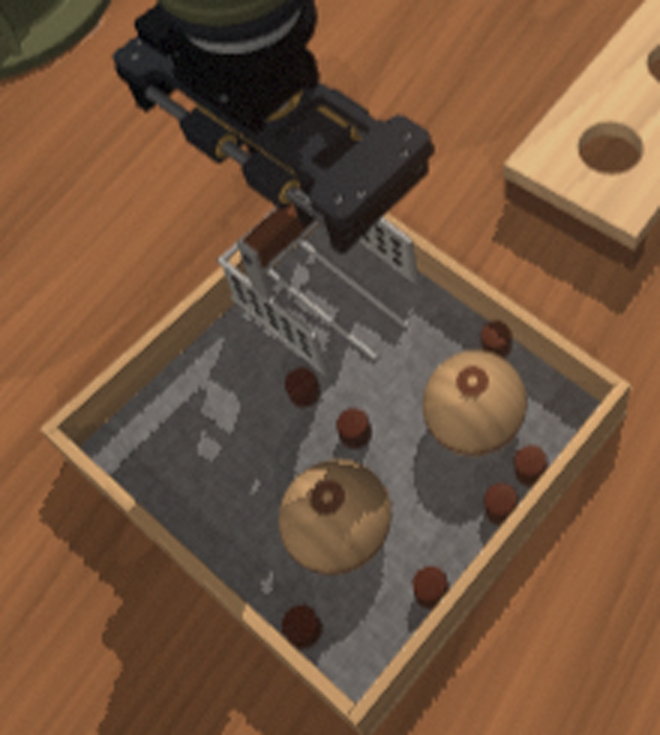

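>>> drive_tool:
  increments:
    - [[0.04,0,-0.06],[0,0,0]]
    - [[0.05,0,-0.06],[0,0,0]]
    - [[0.05,0,-0.04],[0,0,0]]
    - [[0,0,0],[0,0,0]]

```text
time_s: 11.05
tool_pos: [0.4571, -0.1158, 0.1116]
tool_rot: [97.1, 89.9, 88.2]
force: [-0.9, 1.7, 12.4]
grip_width: 0.015
```

Run:
```python
from h import *
s=env.read_camera('scene');st()
crop(s,'s9.png',180,190,300,290,5)
R=cur()[:3,:3]@TS.T;p=scoop()[0]
for q in ([.0625,.0165,.0025],[.0625,-.0165,.0025],[.038,-.0485,.061],[-.05,-.0485,.061],[.038,.0485,.061],[-.01,-.046,.115]):
    u,v=proj(s,p+R@np.array(q));print(q,(u-180)*5,(v-190)*5)
```

```text
t 11.1 scoop [ 0.467  -0.1172  0.0129] yaw -8.87 tilt -0.01 roll 0.07 tray [-0.0784  0.0664  0.0129] F [-1.6  1.8 12.2] g 0.0153
[0.0625, 0.0165, 0.0025] 483.7010519040314 348.20247382609296
[0.0625, -0.0165, 0.0025] 432.20385045071566 402.36857191882905
[0.038, -0.0485, 0.061] 316.0346555672378 360.63353808544747
[-0.05, -0.0485, 0.061] 165.22877256758292 244.12647609294396
[0.038, 0.0485, 0.061] 478.57762593090285 199.12181695242253
[-0.01, -0.046, 0.115] 209.14725853470685 223.04443733562863
```

View pics/s9.png

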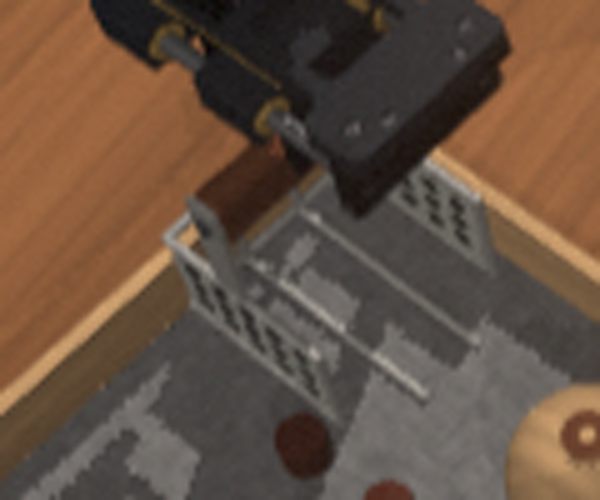

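>>> drive_tool:
  increments:
    - [[-0.03,0,0.02],[0,0,0]]
    - [[-0.03,0,0.05],[0,0,0]]
    - [[0,0,0.1],[0,0,0]]
    - [[0,0,0.1],[0,0,0]]

```text
time_s: 11.5
tool_pos: [0.4638, -0.1169, 0.1144]
tool_rot: [168.8, 89.4, 159.9]
force: [-18.2, 3.6, 37.4]
grip_width: 0.0154
```

Run:
```python
from h import *
s=env.read_camera('scene');st()
```

```text
t 11.55 scoop [ 0.4733 -0.1182  0.0159] yaw -8.88 tilt -0.56 roll 0.11 tray [-0.0721  0.0664  0.0159] F [-13.8   3.7  29.5] g 0.0149
```

>>> drive_tool:
  increments:
    - [[0,0,-0.1],[0,0,0]]
    - [[0,0,-0.15],[0,0,0]]
    - [[0,0,-0.1],[0,0,0]]
    - [[0.0,0,0],[0,0,0]]

```text
time_s: 11.95
tool_pos: [0.4551, -0.1159, 0.113]
tool_rot: [2.2, 89.8, -6.7]
force: [5.6, -1.0, 1.6]
grip_width: 0.0153
```

Run:
```python
from h import *
st()
```

```text
t 11.95 scoop [ 0.4653 -0.1175  0.0143] yaw -8.89 tilt 0.21 roll 0.01 tray [-0.08    0.0658  0.0143] F [ 5.6 -1.   1.6] g 0.0153
```

>>> drive_tool:
  increments:
    - [[-0.1,0,0.05],[0,0,0]]
    - [[0,0,0],[0,0,0]]
    - [[0,0,0],[0,0,0]]

```text
time_s: 12.25
tool_pos: [0.4557, -0.116, 0.1162]
tool_rot: [-135.2, 90.0, -144.1]
force: [4.2, -0.8, -0.6]
grip_width: 0.0152
```

Run:
```python
from h import *
s=env.read_camera('scene');st()
crop(s,'s10.png',180,190,300,290,5)
R=cur()[:3,:3]@TS.T;p=scoop()[0]
for q in ([.0625,.0165,.0025],[.0625,-.0165,.0025],[.038,-.0485,.061],[-.05,-.0485,.061],[.038,-.0485,.001],[-.05,-.0485,.001],[-.01,-.046,.115]):
    u,v=proj(s,p+R@np.array(q));print(q,(u-180)*5,(v-190)*5)
```

```text
t 12.3 scoop [ 0.4655 -0.1176  0.0175] yaw -8.89 tilt -0.02 roll -0.01 tray [-0.0798  0.0658  0.0175] F [ 3.8  0.1 -2.9] g 0.0153
[0.0625, 0.0165, 0.0025] 479.3402319965719 342.46705395713377
[0.0625, -0.0165, 0.0025] 427.4997218373477 396.69880768585926
[0.038, -0.0485, 0.061] 310.5768193989175 354.1349678472372
[-0.05, -0.0485, 0.061] 159.33087275109145 237.28514484798822
[0.038, -0.0485, 0.001] 333.8811842347704 420.006171891815
[-0.05, -0.0485, 0.001] 190.63058352408177 307.56082598850253
[-0.01, -0.046, 0.115] 203.15624125905956 215.4780515947492
```

View pics/s10.png

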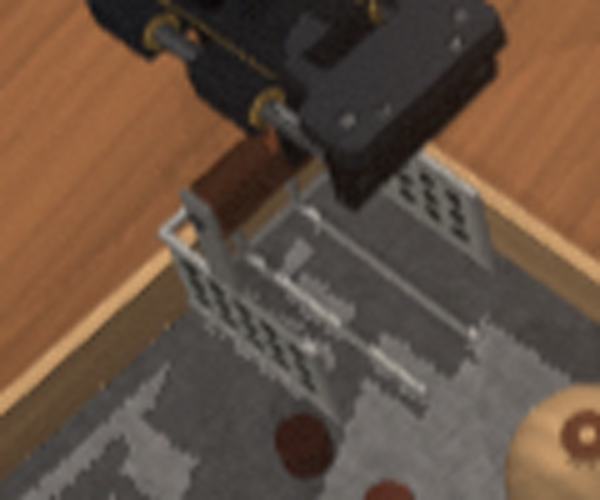

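>>> drive_tool:
  increments:
    - [[0,0,0.1],[0,-0.006,0]]
    - [[0.02,0,0.15],[0,-0.006,0]]
    - [[0.02,0,0.15],[0,0,0]]
    - [[0.02,0,0.15],[0,0,0]]

```text
time_s: 12.7
tool_pos: [0.4771, -0.1193, 0.1141]
tool_rot: [0.5, 88.7, -8.4]
force: [-0.4, -0.4, -2.3]
grip_width: 0.015
```

Run:
```python
from h import *
st()
```

```text
t 12.7 scoop [ 0.4893 -0.1212  0.0156] yaw -8.89 tilt 1.34 roll 0.01 tray [-0.0558  0.066   0.0156] F [-0.4 -0.4 -2.3] g 0.015
```

>>> drive_tool:
  increments:
    - [[0.02,0,0.15],[0,0,0]]
    - [[0.015,0,0.15],[0,0,0]]
    - [[0,0,0.15],[0,0,0]]
    - [[0,0,0.15],[0,0,0]]
    - [[0,0,0.15],[0,0,0]]
    - [[0,0,0.15],[0,0,0]]

```text
time_s: 13.3
tool_pos: [0.5137, -0.125, 0.1141]
tool_rot: [0.0, 88.6, -8.9]
force: [-0.2, -0.7, -2.4]
grip_width: 0.0156
```

Run:
```python
from h import *
st()
s=env.read_camera('scene');
crop(s,'s11.png',140,170,360,395,3)
```

```text
t 13.3 scoop [ 0.526  -0.1269  0.0156] yaw -8.89 tilt 1.44 roll 0.00 tray [-0.0186  0.066   0.0156] F [-0.2 -0.7 -2.4] g 0.0156
```

View pics/s11.png

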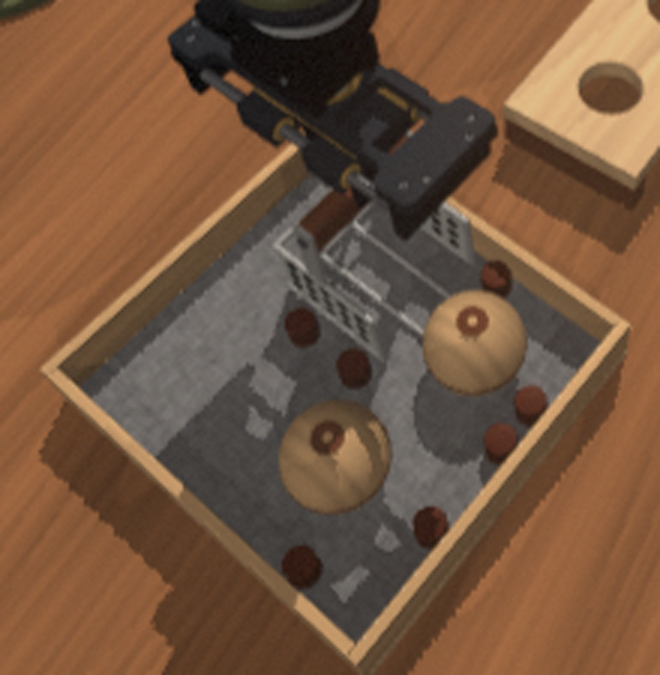

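>>> drive_tool:
  increments:
    - [[0.02,0,0.1],[0,0,0]]
    - [[0.02,0,0.1],[0,0,0]]
    - [[0.01,0,0.1],[0,0,0]]
    - [[0.002,0,0.1],[0,0,0]]
    - [[0.002,0,0.1],[0,0,0]]

```text
time_s: 13.85
tool_pos: [0.533, -0.1281, 0.1123]
tool_rot: [0.2, 88.6, -8.7]
force: [-0.4, -0.5, -2.1]
grip_width: 0.0149
```

Run:
```python
from h import *
st()
```

```text
t 13.85 scoop [ 0.5453 -0.13    0.0139] yaw -8.89 tilt 1.41 roll 0.00 tray [0.0009 0.0661 0.0139] F [-0.4 -0.5 -2.1] g 0.0149
```

>>> drive_tool:
  increments:
    - [[0.003,0,0.1],[0,0,0]]
    - [[0.003,0,0.1],[0,0,0]]
    - [[0.003,0,0.1],[0,0,0]]
    - [[0.003,0,0.1],[0,0,0]]
    - [[0.003,0,0.1],[0,0,0]]

```text
time_s: 14.35
tool_pos: [0.551, -0.1307, 0.1134]
tool_rot: [3.6, 88.8, -5.3]
force: [-12.3, 3.1, 18.2]
grip_width: 0.0154
```

Run:
```python
from h import *
st()
s=env.read_camera('scene');
crop(s,'s12.png',140,170,360,395,3)
```

```text
t 14.35 scoop [ 0.5629 -0.1324  0.0149] yaw -8.89 tilt 1.16 roll 0.07 tray [0.0187 0.0664 0.0149] F [-12.3   3.1  18.2] g 0.0154
```

View pics/s12.png

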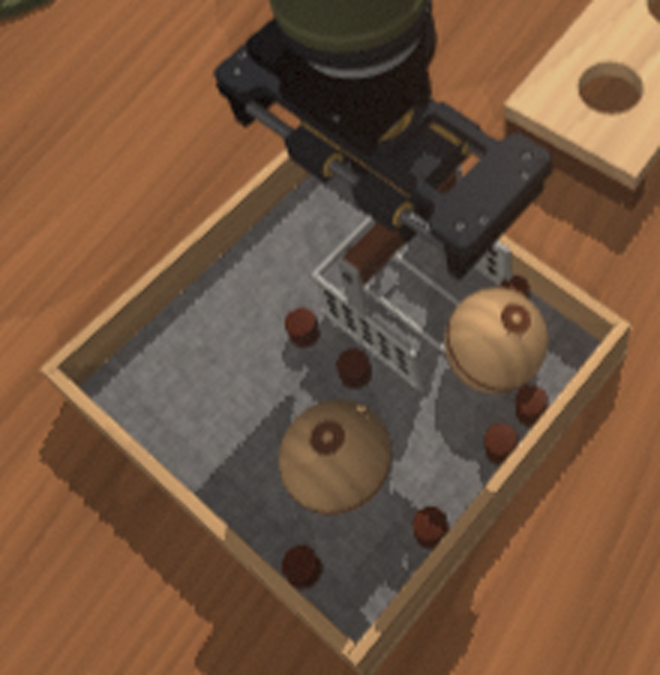

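>>> drive_tool:
  increments:
    - [[-0.05,0,-0.1],[0,0,0]]
    - [[-0.02,0,-0.1],[0,-0.01,0]]
    - [[0,0,0],[0,-0.015,0]]
    - [[0,0,0],[0,0,0]]

```text
time_s: 14.8
tool_pos: [0.5435, -0.1297, 0.1145]
tool_rot: [0.7, 85.6, -8.2]
force: [0.1, 1.4, -3.0]
grip_width: 0.0155
```

Run:
```python
from h import *
st()
s=env.read_camera('scene');
crop(s,'s13.png',220,200,350,310,5)
R=cur()[:3,:3]@TS.T;p=scoop()[0]
for q in ([.0625,.0165,.0025],[.0625,-.0165,.0025],[.038,-.0485,.061],[-.05,-.0485,.061],[.038,-.0485,.001],[-.05,-.0485,.001],[-.01,-.046,.115]):
    u,v=proj(s,p+R@np.array(q));print(q,(u-220)*5,(v-200)*5)
```

```text
t 14.8 scoop [ 0.5608 -0.1323  0.0169] yaw -8.91 tilt 4.40 roll 0.05 tray [0.0166 0.0662 0.0169] F [ 0.1  1.4 -3. ] g 0.0155
[0.0625, 0.0165, 0.0025] 451.53752979071896 414.2710930075097
[0.0625, -0.0165, 0.0025] 400.7334692859638 473.655962666258
[0.038, -0.0485, 0.061] 282.57043597331574 434.18127288254567
[-0.05, -0.0485, 0.061] 120.61779067819558 314.9231061581793
[0.038, -0.0485, 0.001] 304.55497932640725 501.0855833168705
[-0.05, -0.0485, 0.001] 151.1031436769568 385.7964542228831
[-0.01, -0.046, 0.115] 169.7500465392659 292.64290806177
```

View pics/s13.png

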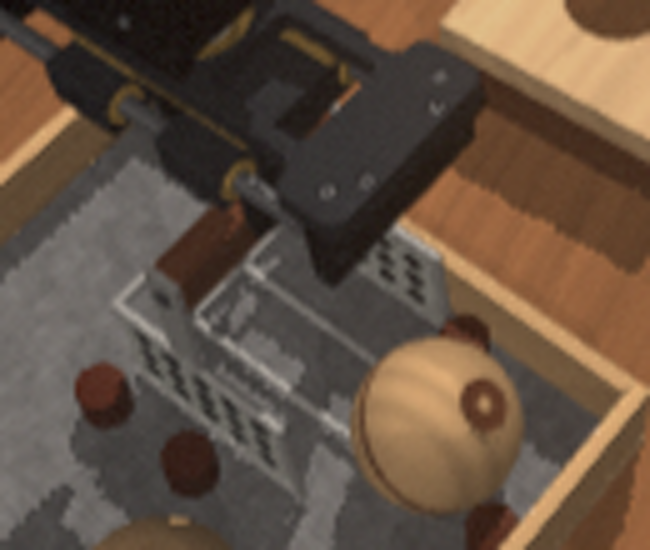

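>>> drive_tool:
  increments:
    - [[0.04,0,-0.15],[0,0.004,0]]
    - [[0.05,0,-0.15],[0,0.004,0]]
    - [[0.03,0,0],[0,0,0]]
    - [[0,0,0],[0,0,0]]

```text
time_s: 15.25
tool_pos: [0.5351, -0.1281, 0.1106]
tool_rot: [0.4, 86.3, -8.4]
force: [2.0, 0.6, 5.6]
grip_width: 0.015
```

Run:
```python
from h import *
st()
```

```text
t 15.25 scoop [ 0.5512 -0.1306  0.0128] yaw -8.88 tilt 3.68 roll 0.03 tray [0.0069 0.0664 0.0128] F [2.  0.6 5.6] g 0.015
```

>>> drive_tool:
  increments:
    - [[-0.04,0,0.05],[0,0,0]]
    - [[0.005,0,0.1],[0,0,0]]
    - [[0.006,0,0.1],[0,0,0]]
    - [[0.006,0,0.1],[0,0,0]]

```text
time_s: 15.65
tool_pos: [0.5425, -0.13, 0.1125]
tool_rot: [2.1, 87.2, -6.9]
force: [-22.5, 4.2, 34.2]
grip_width: 0.0148
```

Run:
```python
from h import *
st()
```

```text
t 15.65 scoop [ 0.5573 -0.1321  0.0144] yaw -8.93 tilt 2.84 roll 0.10 tray [0.0131 0.0659 0.0144] F [-22.5   4.2  34.2] g 0.0148
```

>>> drive_tool:
  increments:
    - [[0,0,-0.15],[0,0,0]]
    - [[-0.15,0,-0.1],[0,0,0]]
    - [[-0.1,0,0],[0,0,0]]
    - [[0,0,0],[0,0,0]]

```text
time_s: 16.05
tool_pos: [0.5363, -0.1284, 0.1204]
tool_rot: [0.4, 86.5, -8.5]
force: [-1.2, 1.7, -2.7]
grip_width: 0.0153
```

Run:
```python
from h import *
st()
s=env.read_camera('scene');
crop(s,'s14.png',210,200,340,300,6)
R=cur()[:3,:3]@TS.T;p=scoop()[0]
for q in ([.0625,.0165,.0025],[.0625,-.0165,.0025],[.038,-.0485,.061],[-.05,-.0485,.061],[.038,-.0485,.001],[-.05,-.0485,.001],[-.01,-.046,.115]):
    u,v=proj(s,p+R@np.array(q));print(q,(u-210)*6,(v-200)*6)
```

```text
t 16.05 scoop [ 0.552  -0.1308  0.0225] yaw -8.89 tilt 3.45 roll 0.03 tray [0.0077 0.0663 0.0225] F [-1.2  1.7 -2.7] g 0.0153
[0.0625, 0.0165, 0.0025] 581.0094928698436 476.44229754411447
[0.0625, -0.0165, 0.0025] 519.6294566549066 547.2897356252016
[0.038, -0.0485, 0.061] 378.39736534733174 499.44877304790987
[-0.05, -0.0485, 0.061] 183.82700007251526 355.0661119271614
[0.038, -0.0485, 0.001] 403.864511172643 579.564869822884
[-0.05, -0.0485, 0.001] 219.7019724539606 440.2233065792376
[-0.01, -0.046, 0.115] 243.78350719341302 328.8819643956941
```

View pics/s14.png

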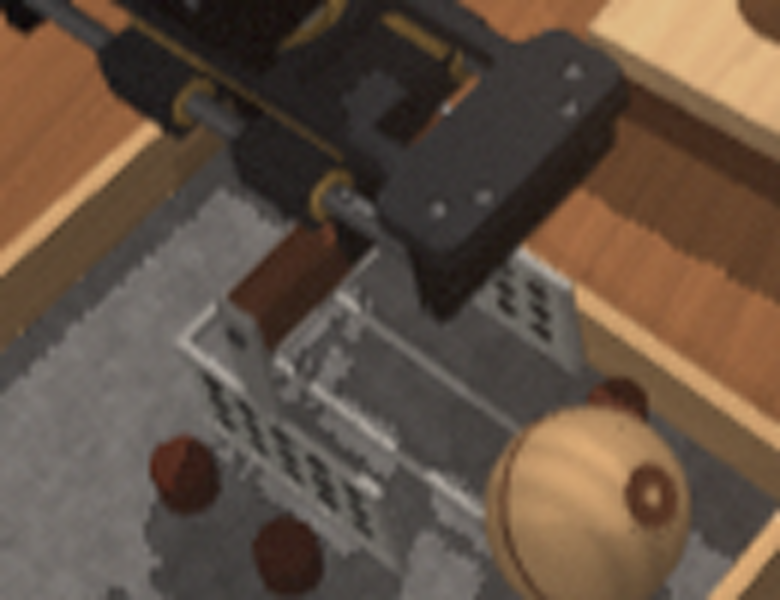

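```bash
cat >> h.py <<'E'
def pnp(c,pts,u0,v0,s):
    """pts: list (scoop xyz, crop px)-> actual scoop pose vs tool model"""
    obj=np.array([p[0] for p in pts],float); img=np.array([[u0+(p[1][0]+.5)/s-.5,v0+(p[1][1]+.5)/s-.5] for p in pts])
    K=np.array([[c['fx'],0,c['cx']],[0,c['fy'],c['cy']],[0,0,1.]])
    Rc=np.array(c['R']);tc=np.array(c['t'])
    C=cur();Rs=C[:3,:3]@TS.T;p=C[:3,3]-Rs@np.array([-.01,0,DZ])
    rv=cv2.Rodrigues(Rc@Rs)[0];tv=(Rc@p+tc).reshape(3,1)
    ok,rv,tv=cv2.solvePnP(obj,img,K,None,rv,tv,True,cv2.SOLVEPNP_ITERATIVE)
    pr=cv2.projectPoints(obj,rv,tv,K,None)[0][:,0]
    R=Rc.T@cv2.Rodrigues(rv)[0];P=Rc.T@(tv[:,0]-tc)
    e=Ro.from_matrix(R).as_euler('ZYX',degrees=True)
    print('PnP scoop',P,'yaw %.2f tilt %.2f roll %.2f'%(e[0],-e[1],e[2]),'res px',np.round(np.abs(pr-img).max(1),2)); return R,P
E
python3 - <<'E'
from h import *
s=env.read_camera('scene');st()
f=cv2.cvtColor(s['frame'],cv2.COLOR_RGB2BGR)[225:305,230:310]
cv2.imwrite('pics/s15.png',cv2.resize(f,None,fx=7.5,fy=7.5,interpolation=cv2.INTER_CUBIC))
pnp(s,[((-.05,-.0485,.061),(182,338)),((.038,-.0485,.061),(381,488)),((.038,-.0485,.001),(401,572)),((.038,.0485,.061),(575,287)),((.038,.0485,.001),(580,372))],210,200,6)
E
```

```text
t 16.15 scoop [ 0.552  -0.1306  0.0221] yaw -8.87 tilt 3.44 roll 0.02 tray [0.0076 0.0665 0.0221] F [-1.2  1.  -2.7] g 0.0148
PnP scoop [ 0.5486 -0.1301  0.026 ] yaw -8.97 tilt 1.49 roll -1.98 res px [0.37 0.17 0.57 0.56 0.15]
```

View pics/s15.png

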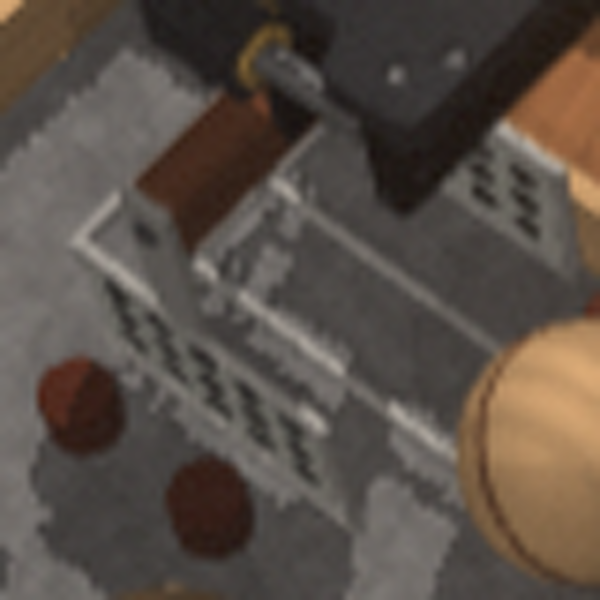

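>>> drive_tool:
  increments:
    - [[0.08,0,0.05],[0,0,0]]
    - [[0.05,0,0.1],[0,0,0]]
    - [[0.006,0,0.1],[0,0,0]]
    - [[0.006,0,0.1],[0,0,0]]

```text
time_s: 16.55
tool_pos: [0.5506, -0.1308, 0.115]
tool_rot: [-0.3, 86.6, -9.2]
force: [-0.4, -0.4, -4.0]
grip_width: 0.0152
```

Run:
```python
from h import *
st()
```

```text
t 16.55 scoop [ 0.5662 -0.1333  0.0171] yaw -8.89 tilt 3.41 roll -0.02 tray [0.0221 0.0661 0.0171] F [-0.4 -0.4 -4. ] g 0.0152
```

>>> drive_tool:
  increments:
    - [[0.006,0,0.1],[0,0,0]]
    - [[0.006,0,0.1],[0,0,0]]
    - [[0.006,0,0.1],[0,0,0]]
    - [[0.006,0,0.1],[0,0,0]]

```text
time_s: 16.95
tool_pos: [0.5671, -0.1335, 0.1157]
tool_rot: [-0.1, 86.5, -9.0]
force: [0.8, -0.5, -3.2]
grip_width: 0.015
```

Run:
```python
from h import *
st()
s=env.read_camera('scene');
crop(s,'s16.png',210,200,360,330,5)
```

```text
t 16.95 scoop [ 0.583  -0.1359  0.0178] yaw -8.89 tilt 3.52 roll -0.00 tray [0.0391 0.0661 0.0178] F [ 0.8 -0.5 -3.2] g 0.015
```

View pics/s16.png

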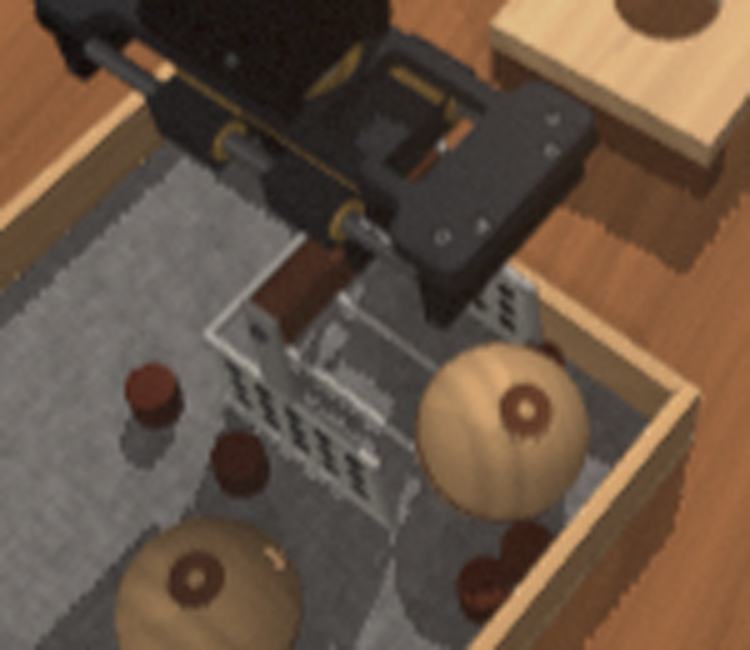

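>>> drive_tool:
  increments:
    - [[0.007,0,0.1],[0,0,0]]
    - [[0.007,0,0.1],[0,0,0]]
    - [[0.007,0,0.1],[0,0,0]]
    - [[0.007,0,0.1],[0,0,0]]

```text
time_s: 17.4
tool_pos: [0.5827, -0.1358, 0.1154]
tool_rot: [0.1, 86.5, -8.8]
force: [-0.9, -0.6, -2.6]
grip_width: 0.0154
```

Run:
```python
from h import *
st()
```

```text
t 17.4 scoop [ 0.5984 -0.1383  0.0175] yaw -8.89 tilt 3.48 roll 0.01 tray [0.0547 0.0663 0.0175] F [-0.9 -0.6 -2.6] g 0.0154
```

>>> drive_tool:
  increments:
    - [[0.007,0,0.08],[0,0,0]]
    - [[0.007,0,0.08],[0,0,0]]
    - [[0.006,0,0.06],[0,0,0]]

```text
time_s: 17.7
tool_pos: [0.5912, -0.137, 0.115]
tool_rot: [0.3, 86.5, -8.6]
force: [-1.2, 0.5, -1.9]
grip_width: 0.0149
```

Run:
```python
from h import *
st()
s=env.read_camera('scene');
crop(s,'s17.png',230,200,360,310,6)
```

```text
t 17.7 scoop [ 0.6069 -0.1394  0.0171] yaw -8.89 tilt 3.46 roll 0.02 tray [0.0633 0.0665 0.0171] F [-1.2  0.5 -1.9] g 0.0149
```

View pics/s17.png

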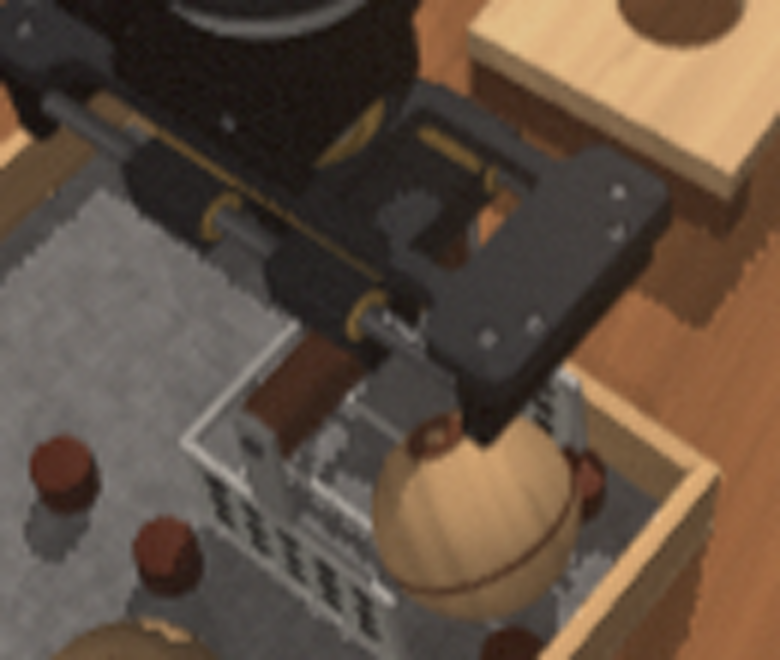

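>>> drive_tool:
  increments:
    - [[-0.05,0,-0.065],[0,-0.0125,0]]
    - [[-0.05,0,-0.065],[0,-0.0125,0]]
    - [[-0.05,0,-0.065],[0,-0.0125,0]]
    - [[-0.05,0,-0.065],[0,-0.0125,0]]
    - [[-0.05,0,-0.065],[0,-0.0125,0]]
    - [[-0.05,0,-0.065],[0,-0.0125,0]]
    - [[-0.05,0,-0.065],[0,-0.0125,0]]
    - [[-0.05,0,-0.065],[0,-0.0125,0]]

```text
time_s: 18.55
tool_pos: [0.5681, -0.1338, 0.1279]
tool_rot: [0.1, 74.5, -8.9]
force: [0.8, -0.5, -3.8]
grip_width: 0.015
```

Run:
```python
from h import *
st()
s=env.read_camera('scene');
crop(s,'s18.png',230,200,360,310,6)
```

```text
t 18.55 scoop [ 0.6037 -0.1394  0.0355] yaw -8.92 tilt 15.54 roll 0.01 tray [0.0601 0.066  0.0355] F [ 0.8 -0.5 -3.8] g 0.015
```

View pics/s18.png

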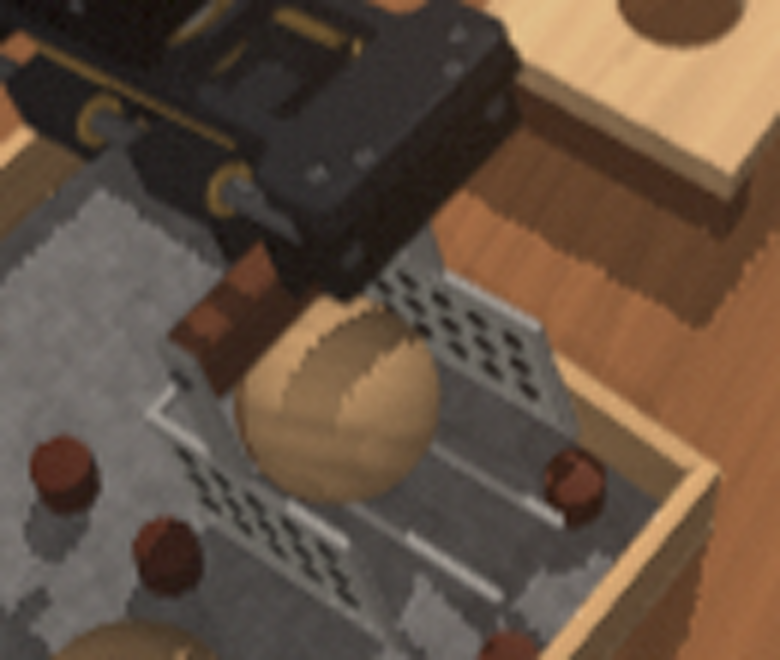

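>>> drive_tool:
  increments:
    - [[-0.15,0,0.04],[0,0,0]]
    - [[-0.25,0,0.07],[0,0,0]]
    - [[-0.32,0,0.09],[0,0,0]]
    - [[-0.32,0,0.09],[0,0,0]]
    - [[-0.32,0,0.09],[0,0,0]]
    - [[-0.32,0,0.09],[0,0,0]]
    - [[-0.32,0,0.09],[0,0,0]]
    - [[-0.32,0,0.09],[0,0,0]]
    - [[-0.25,0,0.07],[0,0,0]]
    - [[-0.15,0,0.04],[0,0,0]]

```text
time_s: 19.6
tool_pos: [0.5691, -0.1337, 0.2422]
tool_rot: [0.1, 74.4, -8.8]
force: [-0.9, 0.7, -3.0]
grip_width: 0.0153
```

Run:
```python
from h import *
st()
s=env.read_camera('scene');
crop(s,'s19.png',140,120,360,395,3)
```

```text
t 19.6 scoop [ 0.6048 -0.1393  0.1498] yaw -8.90 tilt 15.56 roll 0.02 tray [0.0612 0.0662 0.1498] F [-0.9  0.7 -3. ] g 0.0153
```

View pics/s19.png

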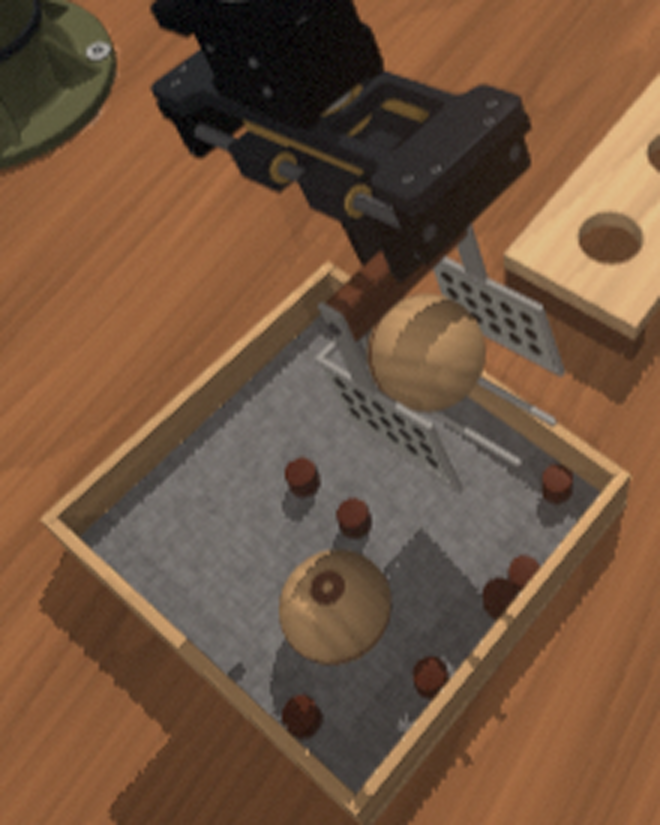

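Run:
```python
from h import *
s=env.read_camera('scene');
f=cv2.cvtColor(s['frame'],cv2.COLOR_RGB2BGR)[195:295,235:335]
cv2.imwrite('pics/s20.png',cv2.resize(f,None,fx=6,fy=6,interpolation=cv2.INTER_CUBIC))
```

```text
(no output)
```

View pics/s20.png

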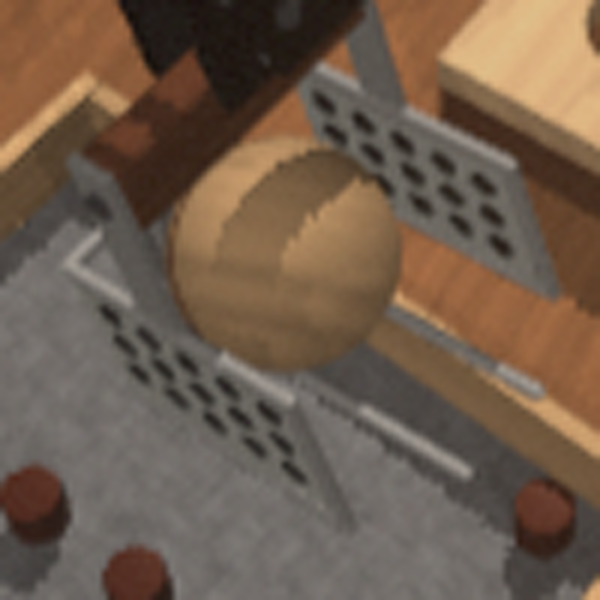

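Run:
```python
from h import *
s=env.read_camera('scene');st()
pts=[((-.05,-.0485,.061),(68,264)),((.038,-.0485,.061),(296,397)),((.038,-.0485,.001),(350,527)),((.038,.0485,.061),(518,163)),((.038,.0485,.001),(555,294)),((.0625,.0165,.0025),(540,390)),((.0625,-.0165,.0025),(469,471))]
R,P=pnp(s,pts,235,195,6)
C=cur();X=np.linalg.inv(C)@T(R,P)
print(X[:3,3], Ro.from_matrix(TS@X[:3,:3]).as_euler('ZYX',degrees=True))
print('nominal',TS.T@np.array([.01,0,-DZ]))
```

```text
t 19.75 scoop [ 0.6043 -0.1392  0.1485] yaw -8.89 tilt 15.49 roll 0.00 tray [0.0606 0.0663 0.1485] F [-0.2 -0.  -4. ] g 0.0153
PnP scoop [ 0.5985 -0.1354  0.1451] yaw -8.30 tilt 12.85 roll -1.18 res px [0.64 0.32 1.27 0.37 1.19 1.08 1.29]
[0.1003 0.0028 0.003 ] [ 0.5711  2.6455 -1.0277]
nominal [0.0987 0.     0.01  ]
```

```bash
cat >> h.py <<'E'
OFF=2.5; XP=np.array([.0993,0,.0048])
def Xs(): return T(TS.T@Ro.from_euler('Y',OFF,degrees=True).as_matrix(),XP)
def sp(p,yaw,tilt):
    Rs=Ro.from_euler('ZY',[yaw,-tilt],degrees=True).as_matrix()
    return T(Rs,p)@np.linalg.inv(Xs())
def scoop():
    S=cur()@Xs();e=Ro.from_matrix(S[:3,:3]).as_euler('ZYX',degrees=True);return S[:3,3],e[0],-e[1],e[2]
def lip(S): return S@np.array([.0625,0,0,1])
H0=np.array([.5918,.0864,.05]);H1=np.array([.6011,.1913,.05]);RY=-4.9
def lp(h,back,z,tilt):
    """TCP pose with lip underside at rack coords: 'back' mm-in-m short of hole centre, z above board"""
    Rz=Ro.from_euler('z',RY,degrees=True).as_matrix()
    Rs=Ro.from_euler('ZY',[RY,-tilt],degrees=True).as_matrix()
    L=h+Rz@np.array([-back,0,z]); return T(Rs,L-Rs@np.array([.0625,0,0]))@np.linalg.inv(Xs())
def st2(h):
    o=env.get_obs();S=cur()@Xs();L=lip(S)[:3];Rz=Ro.from_euler('z',RY,degrees=True).as_matrix()
    p,y,t,r=scoop()
    print('t',round(o['time_s'],2),'lip in hole frame',Rz.T@(L-h),'yaw %.2f tilt %.2f'%(y,t),'F',np.round(o['force'],1),'g',round(o['grip_width'],4))
E
python3 - <<'E'
from h import *
st();st2(H1)
A=lp(H1,.05,.075,12.5);plan(A); A2=lp(H1,.02,.006,6); plan(A2,None,A)
E
```

```text
t 19.75 scoop [ 0.5995 -0.1384  0.1465] yaw -8.89 tilt 12.99 roll 0.00 tray [0.0557 0.0663 0.1465] F [-0.2 -0.  -4. ] g 0.0153
t 19.75 lip in hole frame [ 0.0873 -0.3329  0.1106] yaw -8.89 tilt 12.99 F [-0.2 -0.  -4. ] g 0.0153
rows 10 shift [-0.014  0.804 -0.38 ] turn [-0.0032  0.0004  0.0009]  |total mm [  -9.   316.2 -162.7] deg [-3.85  0.49  1.04]
rows 2 shift [ 0.826 -0.     0.336] turn [0.     0.0271 0.    ]  |total mm [67.5 -0.  23.1] deg [0.  6.5 0. ]
```

>>> drive_tool:
  increments:
    - [[0,0.135,-0.064],[-0.0005,0,0]]
    - [[0,0.27,-0.128],[-0.001,0,0]]
    - [[-0.01,0.45,-0.213],[-0.0018,0,0]]
    - [[-0.01,0.45,-0.213],[-0.0018,0,0]]
    - [[-0.01,0.45,-0.213],[-0.0018,0,0]]
    - [[-0.01,0.45,-0.213],[-0.0018,0,0]]
    - [[-0.01,0.45,-0.213],[-0.0018,0,0]]
    - [[-0.01,0.45,-0.213],[-0.0018,0,0]]
    - [[-0.01,0.45,-0.213],[-0.0018,0,0]]
    - [[-0.01,0.45,-0.213],[-0.0018,0,0]]

```text
time_s: 20.75
tool_pos: [0.5167, 0.0371, 0.2222]
tool_rot: [-1.9, 74.6, -8.8]
force: [0.4, 0.2, -3.2]
grip_width: 0.0154
```

>>> drive_tool:
  increments:
    - [[-0.01,0.45,-0.213],[-0.0018,0,0]]
    - [[-0.01,0.45,-0.213],[-0.0018,0,0]]
    - [[-0.01,0.45,-0.213],[-0.0018,0,0]]
    - [[-0.01,0.45,-0.213],[-0.0018,0,0]]
    - [[-0.01,0.45,-0.213],[-0.0018,0,0]]
    - [[-0.01,0.45,-0.213],[-0.0018,0,0]]
    - [[-0.01,0.45,-0.213],[-0.0018,0,0]]
    - [[-0.01,0.45,-0.213],[-0.0018,0,0]]
    - [[0,0.27,-0.128],[-0.001,0,0]]
    - [[0,0.135,-0.064],[-0.0005,0,0]]

```text
time_s: 21.75
tool_pos: [0.4606, 0.2038, 0.2031]
tool_rot: [-3.9, 74.6, -8.9]
force: [-0.6, -0.1, -2.9]
grip_width: 0.0151
```

>>> drive_tool:
  increments:
    - [[0,0,0],[0,0,0]]
    - [[0,0,0],[0,0,0]]

```text
time_s: 21.95
tool_pos: [0.462, 0.2014, 0.2037]
tool_rot: [-3.9, 74.5, -9.0]
force: [-0.6, -0.9, -3.2]
grip_width: 0.0148
```

Run:
```python
from h import *
st2(H1)
plan(lp(H1,.03,.012,7))
s=env.read_camera('scene')
crop(s,'s21.png',250,80,430,230,4)
```

```text
t 21.95 lip in hole frame [-0.0475 -0.0038  0.0733] yaw -5.03 tilt 12.95 F [-0.6 -0.9 -3.2] g 0.0148
rows 2 shift [0.708 0.029 0.18 ] turn [-0.0006  0.0248  0.0046]  |total mm [57.3  2.9 11.4] deg [-0.14  5.95  1.1 ]
```

View pics/s21.png

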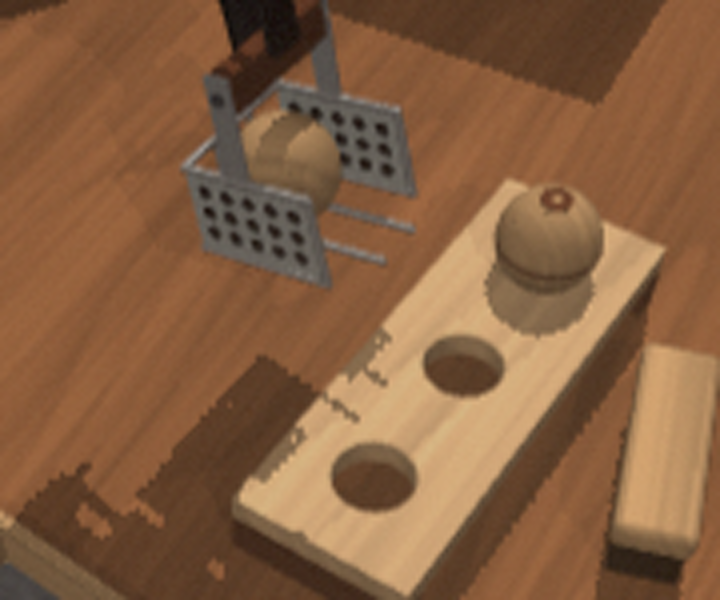

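Run:
```python
from h import *
A=lp(H1,.025,.013,8);plan(A,6)
B=lp(H1,.022,.006,1);plan(B,5,A)
C=lp(H1,.022,.005,-4);plan(C,5,B)
```

```text
rows 6 shift [0.242 0.01  0.071] turn [-0.0002  0.0069  0.0015]  |total mm [58.7  3.1 14.5] deg [-0.16  4.95  1.09]
rows 5 shift [-0.004  0.     0.073] turn [0.     0.0117 0.    ]  |total mm [-0.   0.  14.6] deg [0. 7. 0.]
rows 5 shift [-0.024  0.     0.044] turn [0.     0.0083 0.    ]  |total mm [-4.5  0.   9.1] deg [0. 5. 0.]
```

>>> drive_tool:
  increments:
    - [[0.242,0.01,0.071],[0,0.007,0.0015]]
    - [[0.242,0.01,0.071],[0,0.007,0.0015]]
    - [[0.242,0.01,0.071],[0,0.007,0.0015]]
    - [[0.242,0.01,0.071],[0,0.007,0.0015]]
    - [[0.242,0.01,0.071],[0,0.007,0.0015]]
    - [[0.242,0.01,0.071],[0,0.007,0.0015]]
    - [[0,0,0],[0,0,0]]
    - [[0,0,0],[0,0,0]]

```text
time_s: 22.8
tool_pos: [0.4918, 0.2014, 0.1508]
tool_rot: [0.0, 79.6, -5.0]
force: [-0.2, 0.3, -2.5]
grip_width: 0.0151
```

Run:
```python
from h import *
st2(H1)
s=env.read_camera('scene')
f=cv2.cvtColor(s['frame'],cv2.COLOR_RGB2BGR)[100:200,280:390]
cv2.imwrite('pics/s22.png',cv2.resize(f,None,fx=6,fy=6,interpolation=cv2.INTER_CUBIC))
S=cur()@Xs()
for q in ([.0625,.0165,.0025],[.0625,-.0165,.0025],[.038,-.0485,.061],[.038,.0485,.061],[-.05,-.0485,.061]):
    u,v=proj(s,(S@np.array(q+[1]))[:3]);print(q,(u-280)*6,(v-100)*6)
u,v=proj(s,H1);print((u-280)*6,(v-100)*6)
B=lp(H1,.022,.006,1);plan(B,5)
```

```text
t 22.8 lip in hole frame [-0.0253  0.0005  0.0125] yaw -4.99 tilt 7.87 F [-0.2  0.3 -2.5] g 0.0151
[0.0625, 0.0165, 0.0025] 484.77224983790916 346.00287589289627
[0.0625, -0.0165, 0.0025] 443.8956584117765 394.87420314216934
[0.038, -0.0485, 0.061] 340.40043520875054 316.01975121118267
[0.038, 0.0485, 0.061] 468.34190458854835 173.6968628724195
[-0.05, -0.0485, 0.061] 157.62263087544136 248.2326021554154
513.1614355133588 422.9810923340234
rows 5 shift [-0.003 -0.005  0.073] turn [-0.0001  0.0115 -0.0001]  |total mm [ 0.2 -1.  14.7] deg [-0.07  6.91 -0.03]
```

View pics/s22.png

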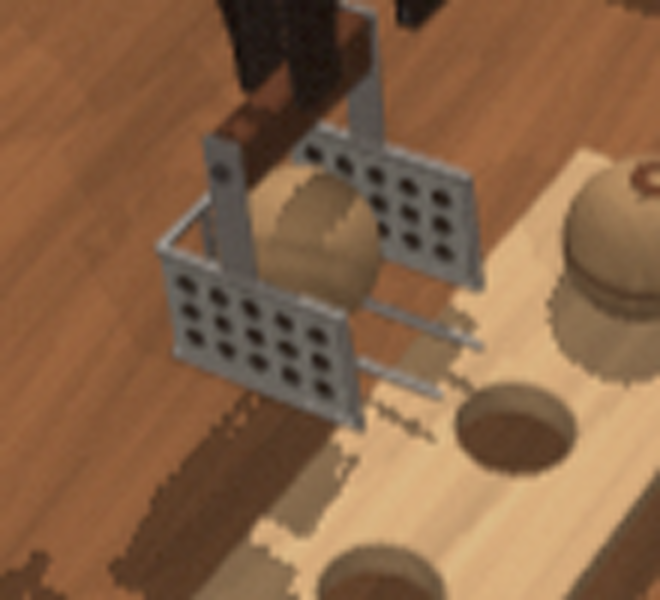

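>>> drive_tool:
  increments:
    - [[0,0,0.085],[0,0.0115,0]]
    - [[0,0,0.085],[0,0.0115,0]]
    - [[0,0,0.085],[0,0.0115,0]]
    - [[0,0,0.085],[0,0.0115,0]]
    - [[0,0,0.085],[0,0.0115,0]]
    - [[0,0,0],[0,0,0]]

```text
time_s: 23.45
tool_pos: [0.5101, 0.1994, 0.1534]
tool_rot: [0.2, 86.5, -4.9]
force: [0.0, -0.4, -3.9]
grip_width: 0.0152
```

Run:
```python
from h import *
st2(H1)
plan(lp(H1,.018,.004,-3),4)
```

```text
t 23.45 lip in hole frame [-0.018   0.0001  0.0057] yaw -5.08 tilt 1.00 F [ 0.  -0.4 -3.9] g 0.0152
rows 4 shift [-0.019 -0.002  0.044] turn [-0.0004  0.0083 -0.    ]  |total mm [-2.8 -0.3  7.2] deg [-0.18  4.   -0.01]
```

>>> drive_tool:
  increments:
    - [[-0.007,0,0.044],[0,0.0083,0]]
    - [[-0.007,0,0.044],[0,0.0083,0]]
    - [[-0.007,0,0.044],[0,0.0083,0]]
    - [[-0.007,0,0.044],[0,0.0083,0]]
    - [[0,0,0],[0,0,0]]

```text
time_s: 23.95
tool_pos: [0.5164, 0.1991, 0.1548]
tool_rot: [177.4, 89.5, 172.4]
force: [-0.0, 0.5, -3.2]
grip_width: 0.0152
```

Run:
```python
from h import *
st2(H1)
s=env.read_camera('scene')
f=cv2.cvtColor(s['frame'],cv2.COLOR_RGB2BGR)[100:200,280:390]
cv2.imwrite('pics/s23.png',cv2.resize(f,None,fx=6,fy=6,interpolation=cv2.INTER_CUBIC))
plan(lp(H1,.018,.002,-6),4)
```

```text
t 23.95 lip in hole frame [-0.0186  0.0004  0.0022] yaw -5.03 tilt -2.98 F [-0.   0.5 -3.2] g 0.0152
rows 4 shift [-0.022 -0.004  0.04 ] turn [-0.0002  0.0063 -0.    ]  |total mm [-3.3 -0.6  6.6] deg [-0.11  3.01 -0.02]
```

View pics/s23.png

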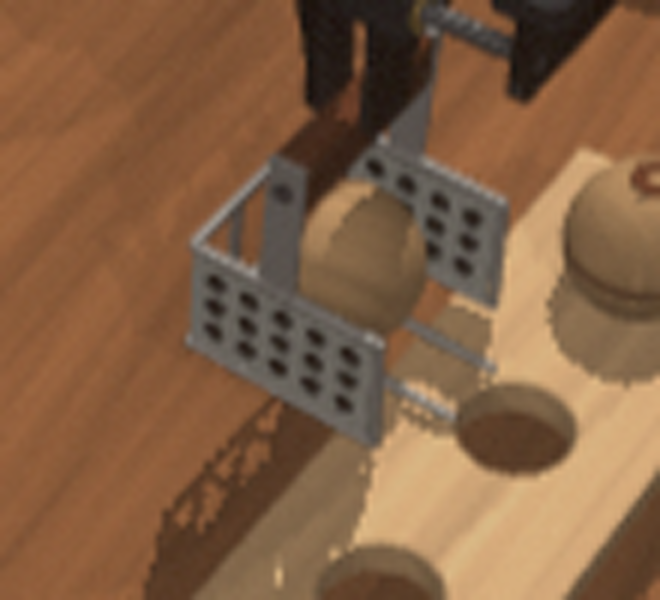

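>>> drive_tool:
  increments:
    - [[-0.022,0,0.06],[0,0.0063,0]]
    - [[-0.022,0,0.06],[0,0.0063,0]]
    - [[-0.015,0,0.04],[0,0.004,0]]
    - [[0,0,0],[0,0,0]]

```text
time_s: 24.4
tool_pos: [0.5227, 0.1986, 0.1571]
tool_rot: [179.4, 87.5, 174.4]
force: [-0.1, 0.7, -2.7]
grip_width: 0.0149
```

```bash
cat >> h.py <<'E'
def snap(name,u0=280,v0=100,u1=390,v1=200,s=6,cam='scene'):
    c=env.read_camera(cam);f=cv2.cvtColor(c['frame'],cv2.COLOR_RGB2BGR)[v0:v1,u0:u1]
    cv2.imwrite('pics/'+name,cv2.resize(f,None,fx=s,fy=s,interpolation=cv2.INTER_CUBIC)); return c
E
python3 - <<'E'
from h import *
st2(H1); snap('s24.png')
E
```

```text
t 24.4 lip in hole frame [-0.016   0.0005  0.0023] yaw -5.01 tilt -4.96 F [-0.1  0.7 -2.7] g 0.0149
```

View pics/s24.png

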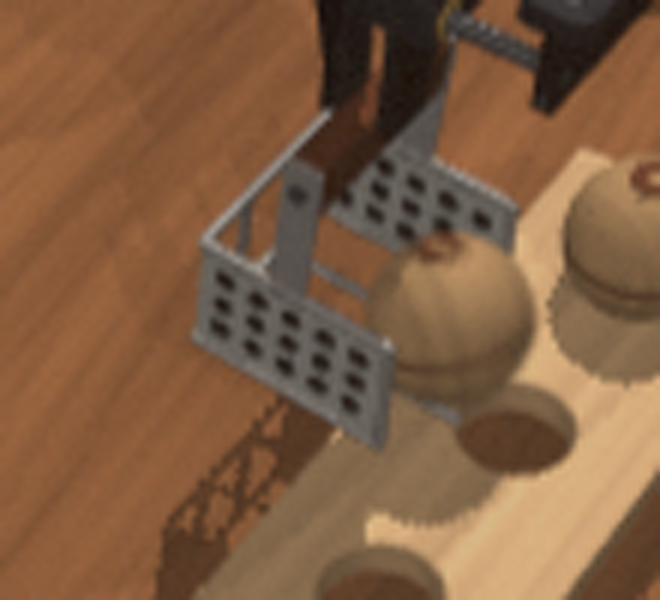

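>>> drive_tool:
  increments:
    - [[0,0,0],[0,-0.005,0]]
    - [[0,0,0],[0,0,0]]

```text
time_s: 24.65
tool_pos: [0.5217, 0.1991, 0.1573]
tool_rot: [178.2, 88.2, 173.2]
force: [0.3, 1.2, -2.7]
grip_width: 0.0151
```

Run:
```python
from h import *
st2(H1); snap('s25.png')
```

```text
t 24.65 lip in hole frame [-0.0158  0.0011  0.0031] yaw -4.94 tilt -4.34 F [ 0.3  1.2 -2.7] g 0.0151
```

View pics/s25.png

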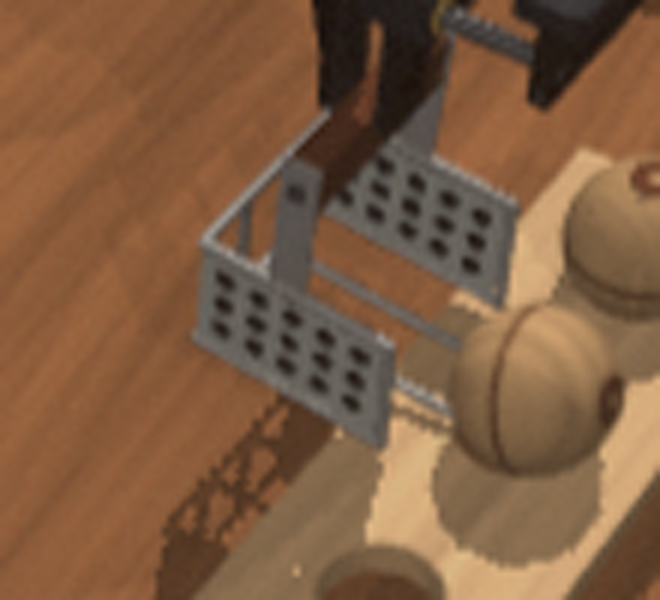

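Ball at crop (538,388), over the hole. Hold and check it has settled.

>>> drive_tool:
  increments:
    - [[0,0,0],[0,0,0]]
    - [[0,0,0],[0,0,0]]
    - [[0,0,0],[0,0,0]]

```text
time_s: 25.0
tool_pos: [0.5219, 0.1988, 0.1571]
tool_rot: [178.9, 88.1, 174.0]
force: [-0.3, 0.2, -3.3]
grip_width: 0.0152
```

Run:
```python
from h import *
st2(H1); c=snap('s26.png')
u,v=proj(c,H1+[0,0,.024]);print((u-280)*6,(v-100)*6)
```

```text
t 25.0 lip in hole frame [-0.0156  0.0007  0.0029] yaw -4.98 tilt -4.37 F [-0.3  0.2 -3.3] g 0.0152
519.09279089804 383.8892577283892
```

View pics/s26.png

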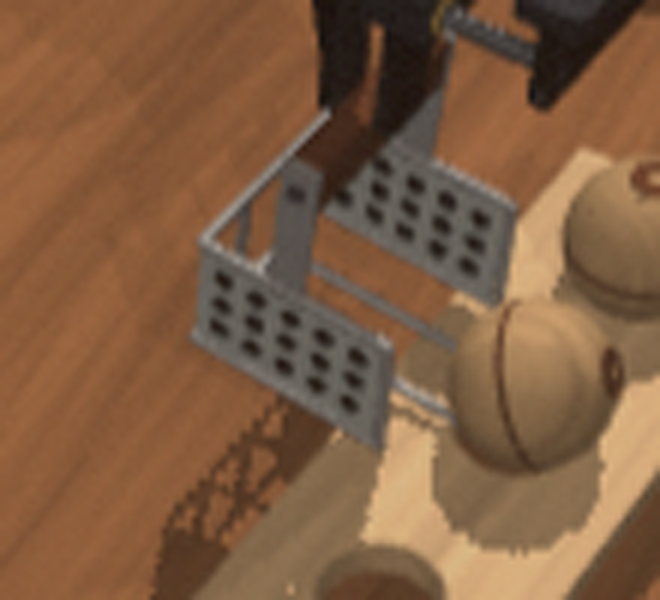

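>>> drive_tool:
  increments:
    - [[0,0,-0.08],[0,0,0]]
    - [[0,0,-0.08],[0,0,0]]
    - [[0,0,-0.12],[0,0,0]]
    - [[0,0,-0.2],[0,0,0]]
    - [[-0.05,0,-0.3],[0,0,0]]
    - [[-0.1,0,-0.4],[0,0,0]]

```text
time_s: 25.65
tool_pos: [0.4741, 0.2029, 0.1646]
tool_rot: [179.4, 88.1, 174.4]
force: [0.1, 0.1, -1.9]
grip_width: 0.0152
```

Run:
```python
from h import *
st2(H1); c=snap('s27.png')
u,v=proj(c,H1+[0,0,.024]);print((u-280)*6,(v-100)*6)
```

```text
t 25.65 lip in hole frame [-0.0636  0.0006  0.0104] yaw -4.99 tilt -4.39 F [ 0.1  0.1 -1.9] g 0.0152
519.09279089804 383.8892577283892
```

View pics/s27.png

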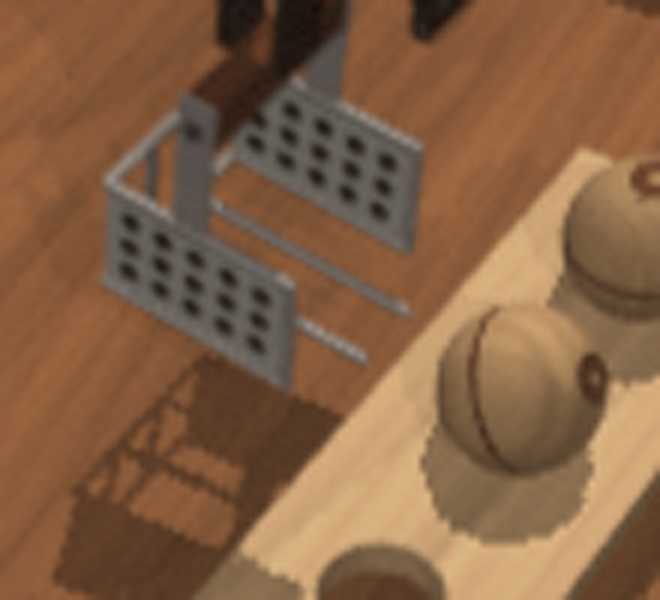

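Run:
```python
from h import *
st()
A=cur();A[2,3]+=.07
B=sp(tw(-.055,-.063,.13),TY,1);D=sp(tw(-.055,-.063,.03),TY,1)
plan(A,3);plan(B,None,A);plan(D,None,B)
```

```text
t 25.7 scoop [0.473  0.204  0.0661] yaw -4.87 tilt -4.50 roll 0.08 tray [-0.1231  0.3845  0.0661] F [-3.2 -0.3 -1.5] g 0.0153
rows 3 shift [-0.583  0.001 -0.02 ] turn [-0.  0.  0.]  |total mm [-70.    0.1  -2.4] deg [-0.  0.  0.]
rows 13 shift [ 0.014 -0.864  0.081] turn [ 0.0027 -0.0035 -0.0001]  |total mm [   5.2 -450.3   26. ] deg [ 4.17 -5.5  -0.13]
rows 3 shift [ 0.832  0.    -0.051] turn [-0.  0.  0.]  |total mm [99.8  0.  -6.1] deg [-0.  0.  0.]
```

>>> drive_tool:
  increments:
    - [[-0.4,0,-0.02],[0,0,0]]
    - [[-0.7,0,-0.02],[0,0,0]]
    - [[-0.65,-0.1,-0.02],[0,0,0]]
    - [[0,-0.5,0.05],[0.0015,-0.002,0]]
    - [[0.014,-0.86,0.08],[0.0027,-0.0035,0]]
    - [[0.014,-0.86,0.08],[0.0027,-0.0035,0]]
    - [[0.014,-0.86,0.08],[0.0027,-0.0035,0]]
    - [[0.014,-0.86,0.08],[0.0027,-0.0035,0]]
    - [[0.014,-0.86,0.08],[0.0027,-0.0035,0]]
    - [[0.014,-0.86,0.08],[0.0027,-0.0035,0]]

```text
time_s: 26.7
tool_pos: [0.4711, -0.0309, 0.2297]
tool_rot: [0.8, 89.2, -6.4]
force: [1.4, -0.3, -2.2]
grip_width: 0.0149
```

>>> drive_tool:
  increments:
    - [[0.014,-0.86,0.08],[0.0027,-0.0035,0]]
    - [[0.014,-0.86,0.08],[0.0027,-0.0035,0]]
    - [[0.014,-0.86,0.08],[0.0027,-0.0035,0]]
    - [[0.014,-0.86,0.08],[0.0027,-0.0035,0]]
    - [[0.014,-0.86,0.08],[0.0027,-0.0035,0]]
    - [[0.014,-0.86,0.08],[0.0027,-0.0035,0]]
    - [[0.014,-0.5,0.06],[0,-0.0035,0]]
    - [[0,0,0],[0,0,0]]

```text
time_s: 27.5
tool_pos: [0.4594, -0.2602, 0.2265]
tool_rot: [0.3, 86.2, -9.2]
force: [0.0, 0.4, -2.0]
grip_width: 0.0151
```

>>> drive_tool:
  increments:
    - [[0,0,0],[0,0,0]]

```text
time_s: 27.6
tool_pos: [0.4611, -0.2558, 0.2265]
tool_rot: [2.4, 86.3, -6.7]
force: [-0.7, 0.7, -2.2]
grip_width: 0.0148
```

Run:
```python
from h import *
st();D=sp(tw(-.055,-.063,.03),TY,1);plan(D,4)
snap('s28.png',140,170,360,395,3.5)
```

```text
t 27.6 scoop [ 0.4723 -0.2573  0.1278] yaw -9.14 tilt 1.24 roll 0.16 tray [-0.0511 -0.0711  0.1278] F [-0.7  0.7 -2.2] g 0.0148
rows 4 shift [ 0.608  0.052 -0.06 ] turn [-0.0002  0.0005 -0.0003]  |total mm [97.3  8.1 -9.8] deg [-0.1   0.24 -0.15]
```

View pics/s28.png

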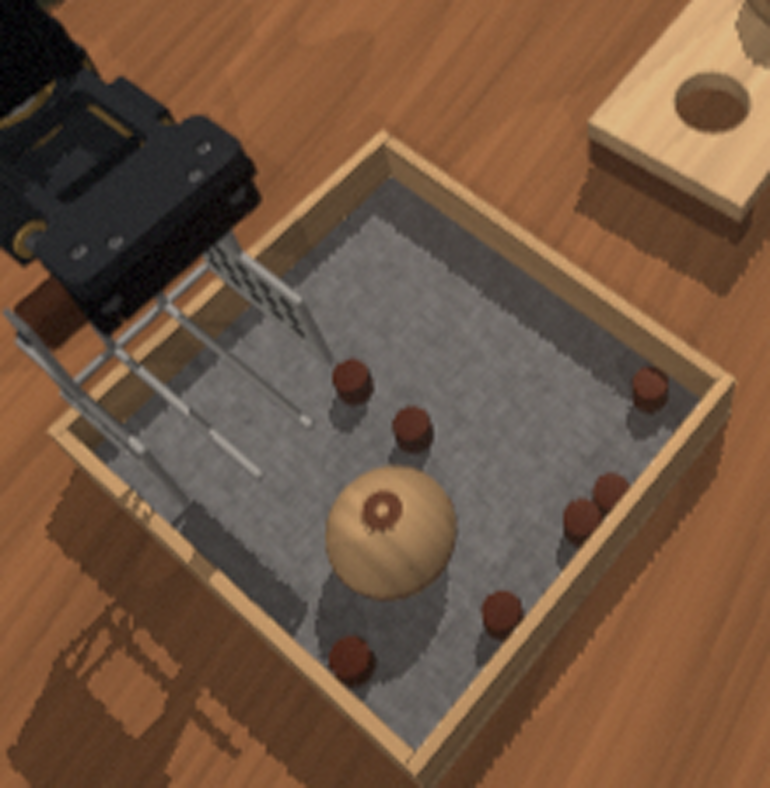

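>>> drive_tool:
  increments:
    - [[0.4,0.05,-0.06],[0,0,0]]
    - [[0.6,0.05,-0.06],[0,0,0]]
    - [[0.6,0.05,-0.06],[0,0,0]]
    - [[0.5,0.05,-0.06],[0,0,0]]
    - [[0.25,0,0],[0,0,0]]
    - [[0,0,0],[0,0,0]]
    - [[0,0,0],[0,0,0]]

```text
time_s: 28.35
tool_pos: [0.4612, -0.2469, 0.1339]
tool_rot: [1.2, 86.1, -7.8]
force: [0.6, -0.6, -2.5]
grip_width: 0.0152
```

Run:
```python
from h import *
st();D=sp(tw(-.055,-.063,.016),TY,1.2);plan(D,3)
snap('s29.png',140,190,280,330,5)
```

```text
t 28.35 scoop [ 0.4726 -0.2486  0.0351] yaw -9.00 tilt 1.39 roll 0.08 tray [-0.0522 -0.0625  0.0351] F [ 0.6 -0.6 -2.5] g 0.0152
rows 3 shift [ 0.157 -0.003 -0.031] turn [ 0.0001  0.0005 -0.0002]  |total mm [18.9 -0.4 -3.8] deg [ 0.05  0.18 -0.08]
```

View pics/s29.png

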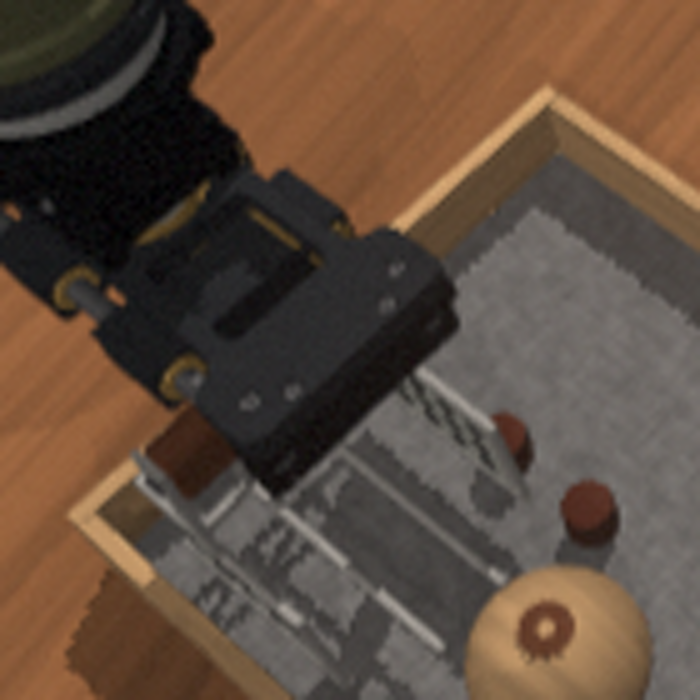

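>>> drive_tool:
  increments:
    - [[0.16,-0.01,-0.04],[0,0,0]]
    - [[0.16,-0.01,-0.04],[0,0,0]]
    - [[0.1,0,0],[0,0,0]]
    - [[0.05,0,0],[0,0,0]]
    - [[0,0,0],[0,0,0]]

```text
time_s: 28.9
tool_pos: [0.4583, -0.2475, 0.1138]
tool_rot: [1.4, 86.2, -7.6]
force: [-0.2, 0.4, -2.6]
grip_width: 0.0151
```

Run:
```python
from h import *
st();
```

```text
t 28.9 scoop [ 0.4696 -0.2491  0.015 ] yaw -9.05 tilt 1.29 roll 0.09 tray [-0.0552 -0.0635  0.015 ] F [-0.2  0.4 -2.6] g 0.0151
```

>>> drive_tool:
  increments:
    - [[0,0,0.06],[0,0,0]]
    - [[0.008,0,0.12],[0,0,0]]
    - [[0.008,0,0.12],[0,0,0]]
    - [[0.008,0,0.12],[0,0,0]]
    - [[0.008,0,0.12],[0,0,0]]

```text
time_s: 29.4
tool_pos: [0.4805, -0.2509, 0.1144]
tool_rot: [1.3, 86.2, -7.7]
force: [0.0, -0.1, -3.2]
grip_width: 0.0151
```

Run:
```python
from h import *
st();
```

```text
t 29.4 scoop [ 0.4918 -0.2526  0.0156] yaw -9.03 tilt 1.32 roll 0.09 tray [-0.0326 -0.0634  0.0156] F [ 0.  -0.1 -3.2] g 0.0151
```

>>> drive_tool:
  increments:
    - [[0.008,0,0.12],[0,0,0]]
    - [[0.008,0,0.12],[0,0,0]]
    - [[0.008,0,0.12],[0,0,0]]
    - [[0.008,0,0.12],[0,0,0]]

```text
time_s: 29.8
tool_pos: [0.4994, -0.254, 0.1144]
tool_rot: [1.4, 86.2, -7.7]
force: [0.1, -0.2, -1.8]
grip_width: 0.0151
```

Run:
```python
from h import *
st();snap('s30.png',160,210,310,360,5)
```

```text
t 29.8 scoop [ 0.5107 -0.2557  0.0156] yaw -9.04 tilt 1.33 roll 0.09 tray [-0.0135 -0.0635  0.0156] F [ 0.1 -0.2 -1.8] g 0.0151
```

View pics/s30.png

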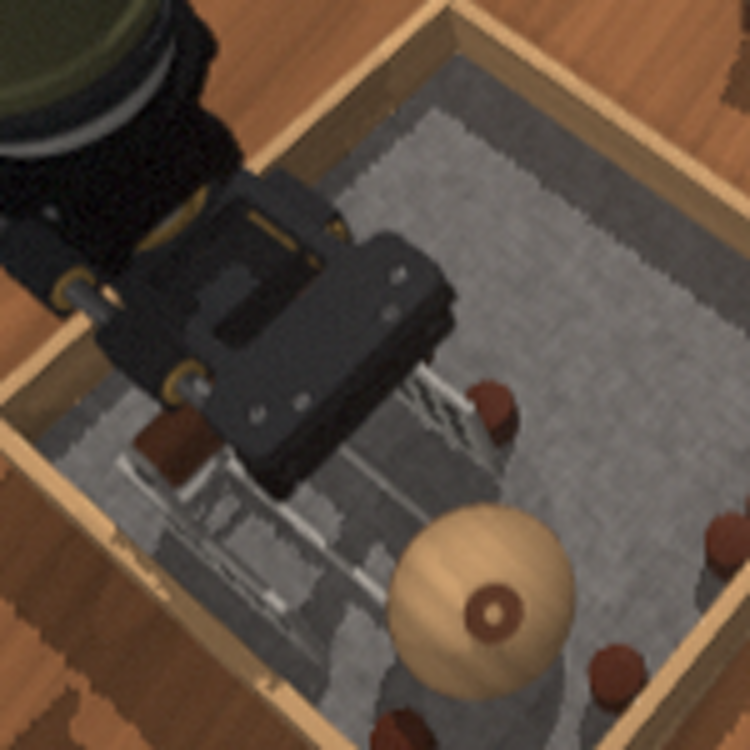

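>>> drive_tool:
  increments:
    - [[0.008,0,0.1],[0,0,0]]
    - [[0.008,0,0.1],[0,0,0]]
    - [[0.008,0,0.1],[0,0,0]]
    - [[0.008,0,0.1],[0,0,0]]
    - [[0.008,0,0.1],[0,0,0]]

```text
time_s: 30.35
tool_pos: [0.5187, -0.2572, 0.1139]
tool_rot: [1.4, 86.2, -7.7]
force: [-0.0, 0.3, -3.4]
grip_width: 0.0152
```

Run:
```python
from h import *
st();snap('s31.png',180,230,330,380,5)
```

```text
t 30.35 scoop [ 0.5299 -0.2588  0.0152] yaw -9.04 tilt 1.28 roll 0.09 tray [ 0.006  -0.0635  0.0152] F [-0.   0.3 -3.4] g 0.0152
```

View pics/s31.png

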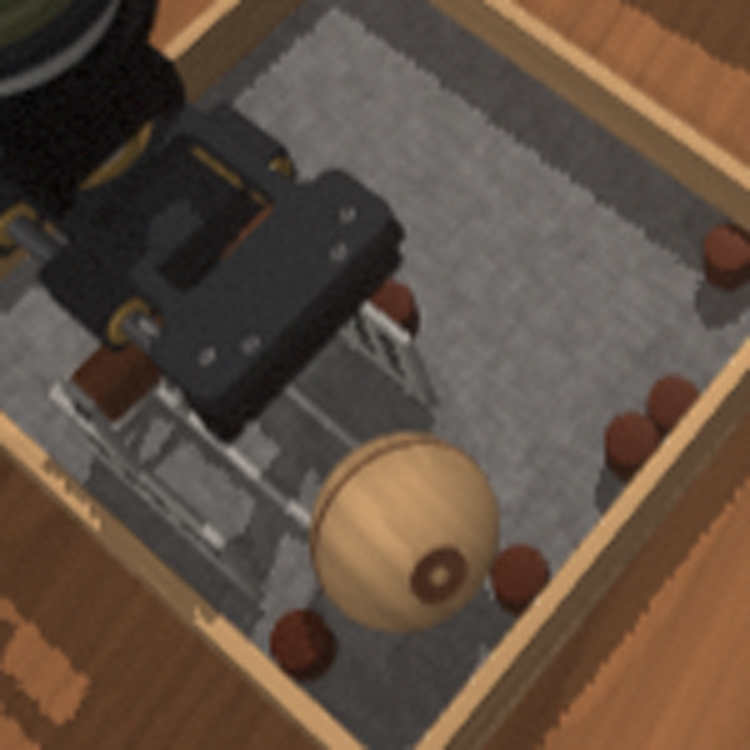

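>>> drive_tool:
  increments:
    - [[0.007,0,0.1],[0,0,0]]
    - [[0.007,0,0.1],[0,0,0]]
    - [[0.007,0,0.1],[0,0,0]]
    - [[0.007,0,0.1],[0,0,0]]
    - [[0.007,0,0.1],[0,0,0]]

```text
time_s: 30.9
tool_pos: [0.5388, -0.2603, 0.1139]
tool_rot: [1.4, 86.2, -7.6]
force: [-1.2, 0.2, -4.4]
grip_width: 0.0151
```

Run:
```python
from h import *
st()
```

```text
t 30.9 scoop [ 0.55   -0.2619  0.0151] yaw -9.04 tilt 1.31 roll 0.10 tray [ 0.0263 -0.0634  0.0151] F [-1.2  0.2 -4.4] g 0.0151
```

>>> drive_tool:
  increments:
    - [[0.007,0,0.1],[0,0,0]]
    - [[0.007,0,0.1],[0,0,0]]
    - [[0.007,0,0.1],[0,0,0]]
    - [[0.007,0,0.1],[0,0,0]]

```text
time_s: 31.3
tool_pos: [0.555, -0.2627, 0.1141]
tool_rot: [1.5, 86.1, -7.6]
force: [0.1, -0.9, -4.1]
grip_width: 0.0148
```

Run:
```python
from h import *
st();snap('s32.png',180,230,330,380,5)
```

```text
t 31.3 scoop [ 0.5664 -0.2643  0.0153] yaw -9.03 tilt 1.36 roll 0.10 tray [ 0.0429 -0.0633  0.0153] F [ 0.1 -0.9 -4.1] g 0.0148
```

View pics/s32.png

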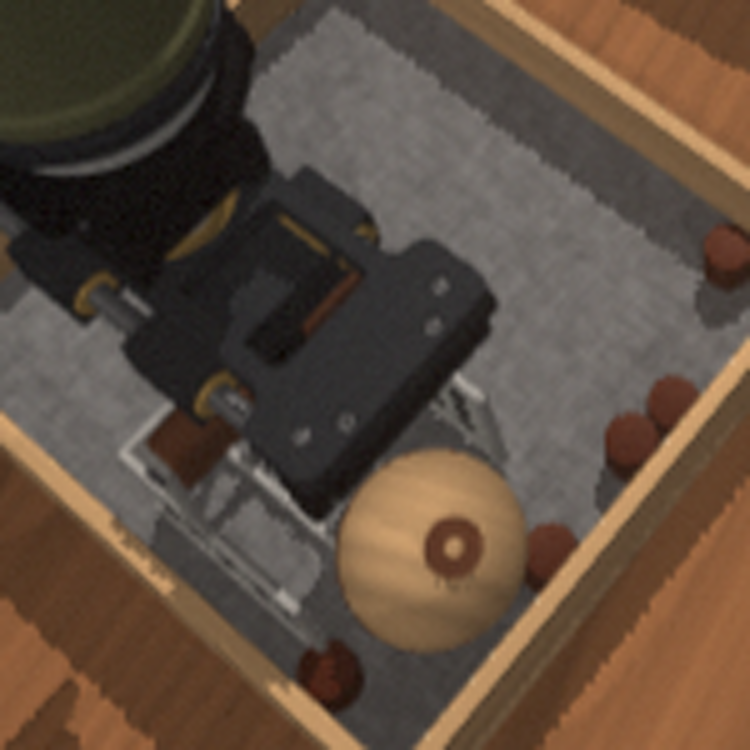

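>>> drive_tool:
  increments:
    - [[0.006,0,0.09],[0,0,0]]
    - [[0.006,0,0.09],[0,0,0]]
    - [[0.006,0,0.09],[0,0,0]]
    - [[0.006,0,0.08],[0,0,0]]

```text
time_s: 31.75
tool_pos: [0.5686, -0.2639, 0.1139]
tool_rot: [2.7, 86.2, -6.3]
force: [-2.3, 3.4, -0.6]
grip_width: 0.0153
```

Run:
```python
from h import *
st();snap('s33.png',180,230,330,380,5)
```

```text
t 31.75 scoop [ 0.5799 -0.2654  0.0152] yaw -9.00 tilt 1.30 roll 0.18 tray [ 0.0564 -0.0622  0.0152] F [-2.3  3.4 -0.6] g 0.0153
```

View pics/s33.png

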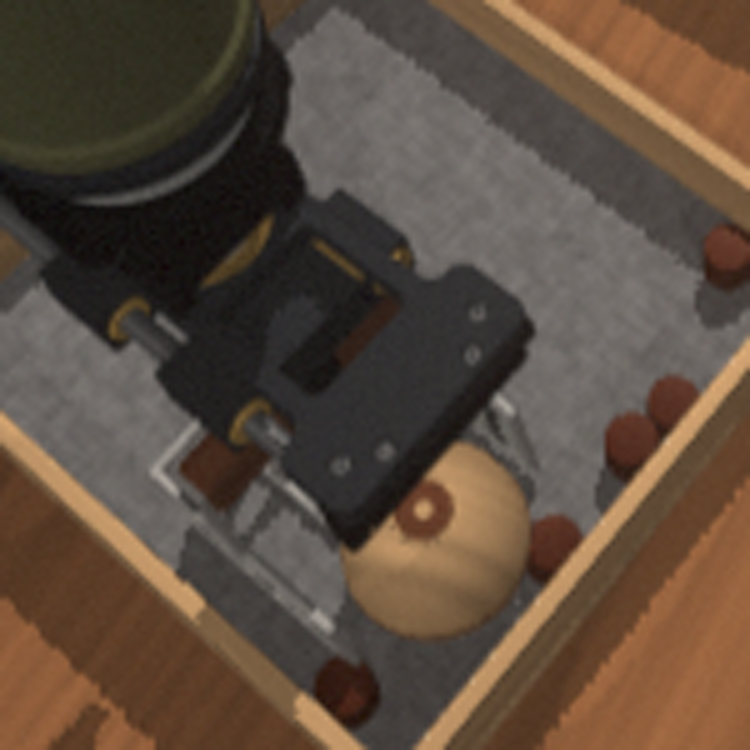

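>>> drive_tool:
  increments:
    - [[-0.04,-0.01,-0.055],[0,-0.0125,0]]
    - [[-0.05,-0.01,-0.06],[0,-0.0125,0]]
    - [[-0.05,0,-0.065],[0,-0.0125,0]]
    - [[-0.05,0,-0.065],[0,-0.0125,0]]
    - [[-0.05,0,-0.065],[0,-0.0125,0]]
    - [[-0.05,0,-0.065],[0,-0.0125,0]]
    - [[-0.05,0,-0.065],[0,-0.0125,0]]
    - [[-0.05,0,-0.065],[0,-0.0125,0]]

```text
time_s: 32.6
tool_pos: [0.5459, -0.2634, 0.1264]
tool_rot: [0.1, 74.1, -9.0]
force: [-0.5, -0.8, -3.2]
grip_width: 0.0155
```

Run:
```python
from h import *
st();snap('s34.png',180,230,330,380,5)
```

```text
t 32.6 scoop [ 0.5774 -0.2684  0.0323] yaw -9.09 tilt 13.45 roll 0.02 tray [ 0.0544 -0.0655  0.0323] F [-0.5 -0.8 -3.2] g 0.0155
```

View pics/s34.png

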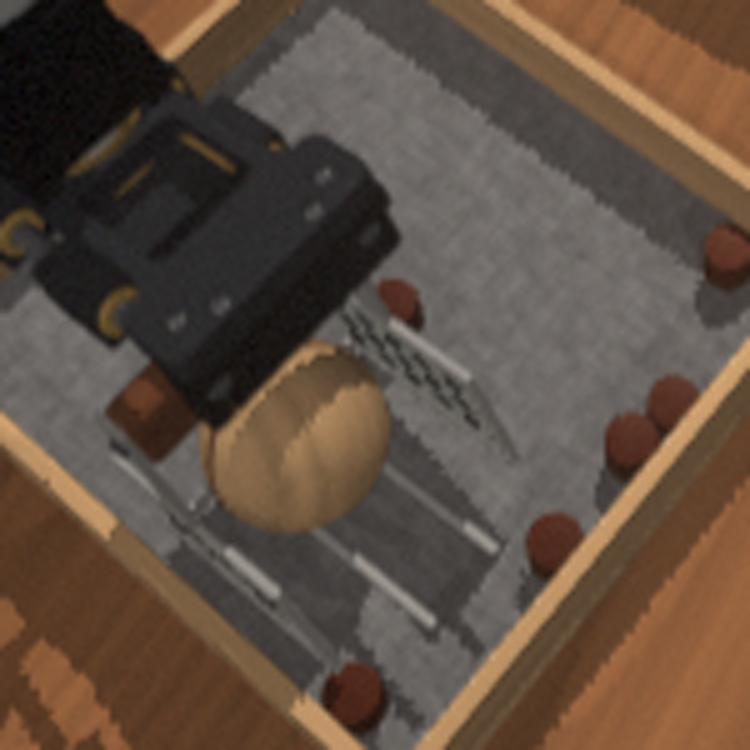

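Ball captured at the back. Lift.

>>> drive_tool:
  increments:
    - [[-0.15,0,0.04],[0,0,0]]
    - [[-0.25,0,0.07],[0,0,0]]
    - [[-0.32,0,0.09],[0,0,0]]
    - [[-0.32,0,0.09],[0,0,0]]
    - [[-0.32,0,0.09],[0,0,0]]
    - [[-0.32,0,0.09],[0,0,0]]
    - [[-0.32,0,0.09],[0,0,0]]
    - [[-0.32,0,0.09],[0,0,0]]
    - [[-0.25,0,0.07],[0,0,0]]
    - [[-0.15,0,0.04],[0,0,0]]

```text
time_s: 33.65
tool_pos: [0.546, -0.2626, 0.2406]
tool_rot: [0.3, 74.1, -8.7]
force: [0.5, 0.6, -3.2]
grip_width: 0.0151
```

Run:
```python
from h import *
st();st2(H0);plan(lp(H0,.05,.07,12.5),20);snap('s35.png',140,170,360,395,3.5)
```

```text
t 33.65 scoop [ 0.5774 -0.2674  0.1464] yaw -9.06 tilt 13.41 roll 0.09 tray [ 0.0543 -0.0646  0.1464] F [ 0.5  0.6 -3.2] g 0.0151
t 33.65 lip in hole frame [ 0.0765 -0.3582  0.1109] yaw -9.06 tilt 13.41 F [ 0.5  0.6 -3.2] g 0.0151
rows 20 shift [ 0.002  0.434 -0.18 ] turn [-0.0017  0.0004  0.0004]  |total mm [  -2.9  341.6 -155.7] deg [-4.01  0.91  1.02]
```

View pics/s35.png

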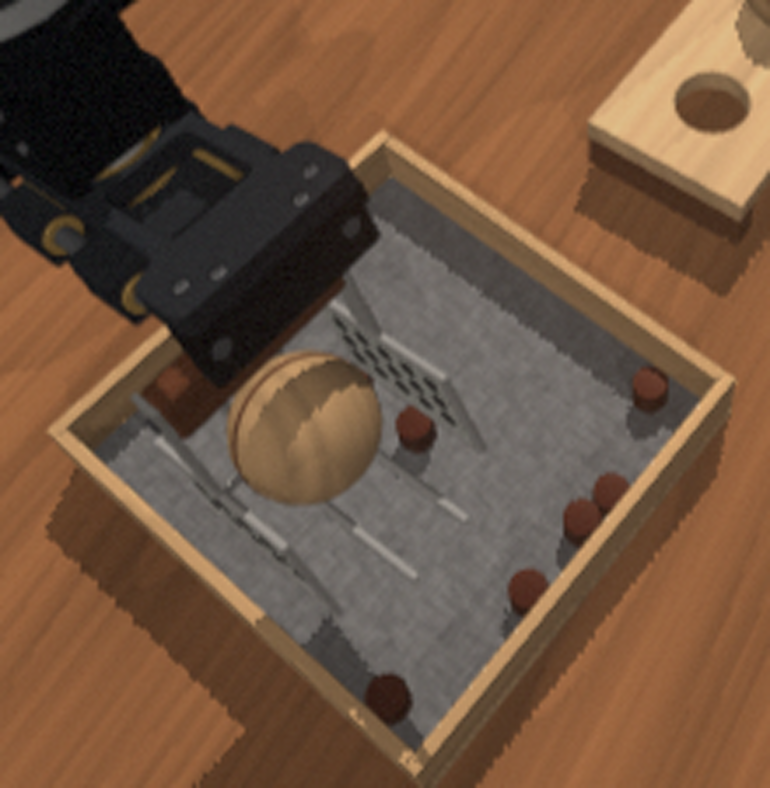

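>>> drive_tool:
  increments:
    - [[0,0.13,-0.06],[-0.0005,0,0]]
    - [[0,0.27,-0.12],[-0.001,0,0]]
    - [[0,0.35,-0.15],[-0.0015,0,0]]
    - [[0,0.35,-0.15],[-0.0015,0,0]]
    - [[0,0.27,-0.12],[-0.001,0,0]]
    - [[0,0.13,-0.06],[-0.0005,0,0]]

```text
time_s: 34.3
tool_pos: [0.5288, -0.1971, 0.2307]
tool_rot: [-0.2, 74.3, -8.4]
force: [-0.6, -0.9, -3.7]
grip_width: 0.015
```

Run:
```python
from h import *
st();plan(lp(H0,.05,.07,12.5),18);snap('s36.png',140,170,360,395,3.5)
```

```text
t 34.3 scoop [ 0.5599 -0.2017  0.1364] yaw -8.22 tilt 13.21 roll -0.05 tray [ 0.0266 -0.0025  0.1364] F [-0.6 -0.9 -3.7] g 0.015
rows 18 shift [-0.002  0.396 -0.16 ] turn [-0.0015  0.0003  0.0004]  |total mm [  -4.1  281.5 -122.8] deg [-3.2   0.71  0.93]
```

View pics/s36.png

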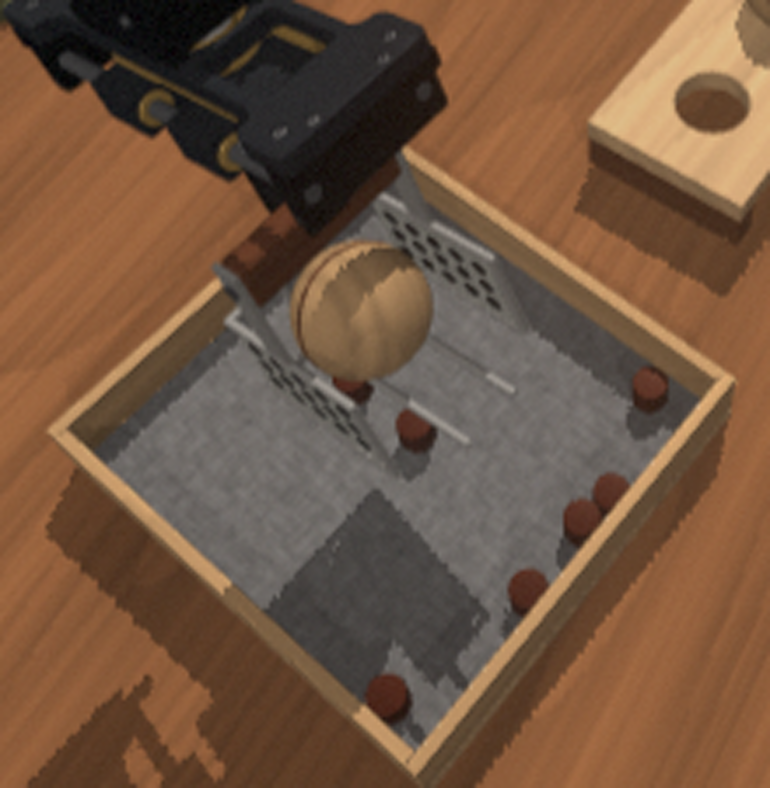

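>>> drive_tool:
  increments:
    - [[0,0.12,-0.05],[-0.0005,0,0]]
    - [[0,0.24,-0.1],[-0.001,0,0]]
    - [[0,0.4,-0.162],[-0.0015,0,0.0004]]
    - [[0,0.4,-0.162],[-0.0015,0,0.0004]]
    - [[0,0.4,-0.162],[-0.0015,0,0.0004]]
    - [[0,0.4,-0.162],[-0.0015,0,0.0004]]
    - [[0,0.4,-0.162],[-0.0015,0,0.0004]]
    - [[0,0.4,-0.162],[-0.0015,0,0.0004]]
    - [[0,0.4,-0.162],[-0.0015,0,0.0004]]
    - [[0,0.4,-0.162],[-0.0015,0,0.0004]]

```text
time_s: 35.35
tool_pos: [0.4928, -0.0498, 0.2156]
tool_rot: [-0.6, 74.2, -7.3]
force: [0.7, 0.5, -4.2]
grip_width: 0.0153
```

>>> drive_tool:
  increments:
    - [[0,0.4,-0.162],[-0.0015,0,0.0004]]
    - [[0,0.4,-0.162],[-0.0015,0,0.0004]]
    - [[0,0.4,-0.162],[-0.0015,0,0.0004]]
    - [[0,0.4,-0.162],[-0.0015,0,0.0004]]
    - [[0,0.4,-0.162],[-0.0015,0,0.0004]]
    - [[0,0.4,-0.162],[-0.0015,0,0.0004]]
    - [[0,0.4,-0.162],[-0.0015,0,0.0004]]
    - [[0,0.4,-0.162],[-0.0015,0,0.0004]]
    - [[0,0.24,-0.1],[-0.001,0,0]]
    - [[0,0.12,-0.05],[-0.0005,0,0]]

```text
time_s: 36.35
tool_pos: [0.4523, 0.0975, 0.1994]
tool_rot: [-0.9, 74.2, -5.9]
force: [1.0, -0.1, -3.2]
grip_width: 0.0151
```

>>> drive_tool:
  increments:
    - [[0,0,0],[0,0,0]]
    - [[0,0,0],[0,0,0]]

```text
time_s: 36.55
tool_pos: [0.4528, 0.0959, 0.1996]
tool_rot: [-1.0, 74.2, -6.0]
force: [-0.0, 0.2, -3.9]
grip_width: 0.0151
```

Run:
```python
from h import *
st2(H0);A=lp(H0,.025,.013,8);plan(A,6)
snap('s37.png',250,90,400,230,5)
```

```text
t 36.55 lip in hole frame [-0.0467 -0.003   0.0698] yaw -5.01 tilt 13.33 F [-0.   0.2 -3.9] g 0.0151
rows 6 shift [0.225 0.011 0.074] turn [-0.0001  0.0074  0.0004]  |total mm [54.7  2.7 15.2] deg [-0.1   5.33  0.29]
```

View pics/s37.png

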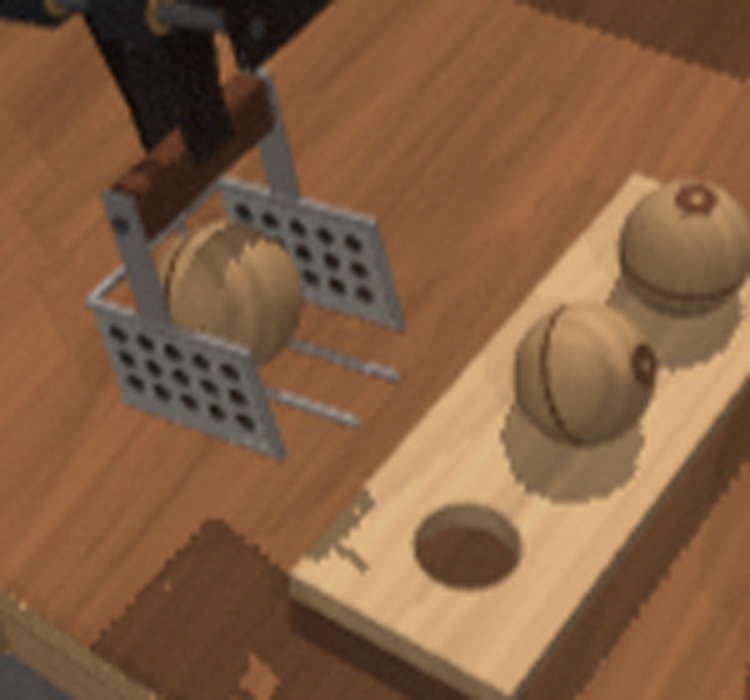

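>>> drive_tool:
  increments:
    - [[0.225,0.011,0.074],[0,0.0074,0.0004]]
    - [[0.225,0.011,0.074],[0,0.0074,0.0004]]
    - [[0.225,0.011,0.074],[0,0.0074,0.0004]]
    - [[0.225,0.011,0.074],[0,0.0074,0.0004]]
    - [[0.225,0.011,0.074],[0,0.0074,0.0004]]
    - [[0.225,0.011,0.074],[0,0.0074,0.0004]]
    - [[0,0,0],[0,0,0]]
    - [[0,0,0],[0,0,0]]

```text
time_s: 37.4
tool_pos: [0.4826, 0.0965, 0.1508]
tool_rot: [0.1, 79.6, -4.9]
force: [-0.1, 0.1, -3.3]
grip_width: 0.015
```

Run:
```python
from h import *
st2(H0);plan(lp(H0,.018,.006,1),5)
c=snap('s38.png',250,110,370,230,6)
S=cur()@Xs()
for q in ([.0625,.0165,.0025],[.0625,-.0165,.0025]):
    u,v=proj(c,(S@np.array(q+[1]))[:3]);print(q,(u-250)*6,(v-110)*6)
u,v=proj(c,H0);print((u-250)*6,(v-110)*6)
```

```text
t 37.4 lip in hole frame [-0.025   0.0006  0.0126] yaw -4.96 tilt 7.93 F [-0.1  0.1 -3.3] g 0.015
rows 5 shift [-0.003 -0.003  0.093] turn [-0.0001  0.0116 -0.    ]  |total mm [ 0.4 -0.7 18.5] deg [-0.06  6.93 -0.01]
[0.0625, 0.0165, 0.0025] 529.1164542654038 448.447400360975
[0.0625, -0.0165, 0.0025] 483.2102451205095 503.36136841511467
558.0424045488732 530.30964357536
```

View pics/s38.png

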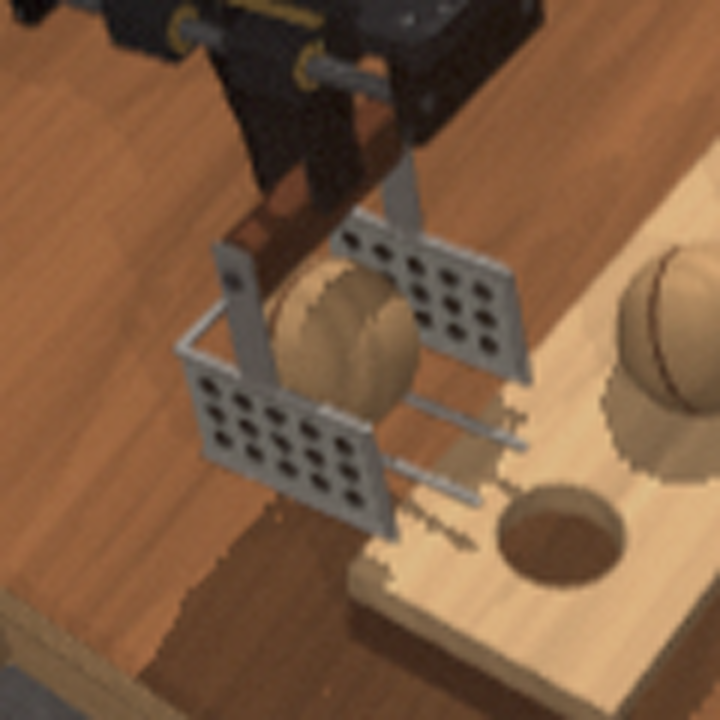

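>>> drive_tool:
  increments:
    - [[0,0,0.093],[0,0.0116,0]]
    - [[0,0,0.093],[0,0.0116,0]]
    - [[0,0,0.093],[0,0.0116,0]]
    - [[0,0,0.093],[0,0.0116,0]]
    - [[0,0,0.093],[0,0.0116,0]]
    - [[0,0,0],[0,0,0]]

```text
time_s: 38.05
tool_pos: [0.5025, 0.0946, 0.1536]
tool_rot: [0.4, 86.5, -4.6]
force: [-0.2, -0.1, -4.0]
grip_width: 0.0151
```

>>> drive_tool:
  increments:
    - [[-0.007,0,0.046],[0,0.0083,0]]
    - [[-0.007,0,0.046],[0,0.0083,0]]
    - [[-0.007,0,0.046],[0,0.0083,0]]
    - [[-0.007,0,0.046],[0,0.0083,0]]
    - [[0,0,0],[0,0,0]]

```text
time_s: 38.55
tool_pos: [0.5091, 0.0941, 0.155]
tool_rot: [176.5, 89.5, 171.5]
force: [0.1, -0.4, -3.7]
grip_width: 0.015
```

Run:
```python
from h import *
st2(H0);plan(lp(H0,.015,.0025,-4.6),3)
```

```text
t 38.55 lip in hole frame [-0.0167  0.0005  0.0025] yaw -4.98 tilt -2.97 F [ 0.1 -0.4 -3.7] g 0.015
rows 3 shift [-0.016 -0.005  0.038] turn [-0.0002  0.0045 -0.0001]  |total mm [-1.9 -0.6  4.6] deg [-0.09  1.63 -0.03]
```

>>> drive_tool:
  increments:
    - [[-0.016,0,0.05],[0,0.0045,0]]
    - [[-0.016,0,0.05],[0,0.0045,0]]
    - [[-0.01,0,0.03],[0,0.003,0]]
    - [[0,0,0],[0,0,0]]
    - [[0,0,0],[0,0,0]]

```text
time_s: 39.05
tool_pos: [0.5134, 0.0938, 0.1566]
tool_rot: [179.1, 88.1, 174.2]
force: [0.1, -0.9, -4.2]
grip_width: 0.0147
```

Run:
```python
from h import *
st2(H0);snap('s39.png',250,110,370,230,6)
```

```text
t 39.05 lip in hole frame [-0.0149  0.0007  0.0024] yaw -4.96 tilt -4.41 F [ 0.1 -0.9 -4.2] g 0.0147
```

View pics/s39.png

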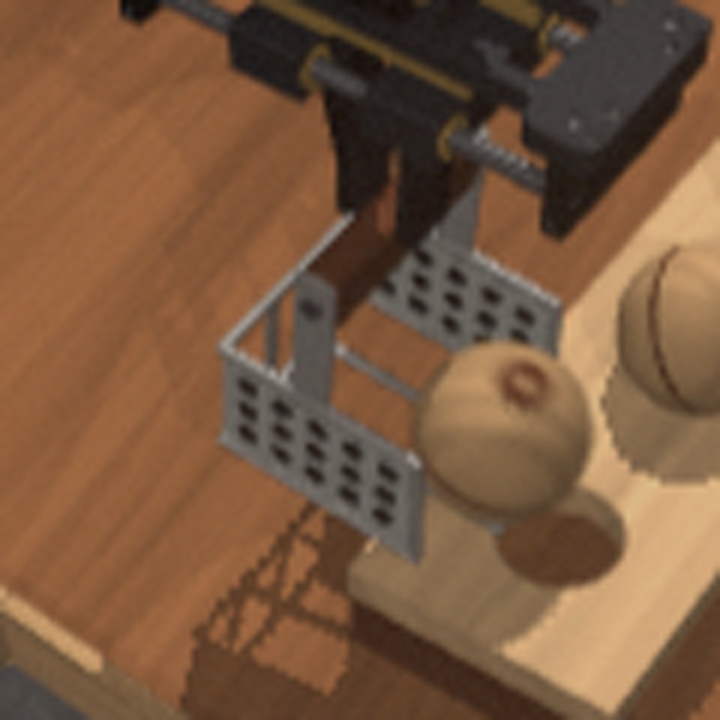

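>>> drive_tool:
  increments:
    - [[0,0,0],[0,-0.005,0]]
    - [[0,0,0],[0,0,0]]
    - [[0,0,0],[0,0,0]]
    - [[0,0,0],[0,0,0]]
    - [[0,0,0],[0,0,0]]

```text
time_s: 39.6
tool_pos: [0.5133, 0.0937, 0.1567]
tool_rot: [179.0, 88.7, 174.0]
force: [-1.5, -0.5, -2.9]
grip_width: 0.0149
```

Run:
```python
from h import *
st2(H0);snap('s40.png',250,110,370,230,6)
```

```text
t 39.6 lip in hole frame [-0.0139  0.0006  0.0031] yaw -4.95 tilt -3.81 F [-1.5 -0.5 -2.9] g 0.0149
```

View pics/s40.png

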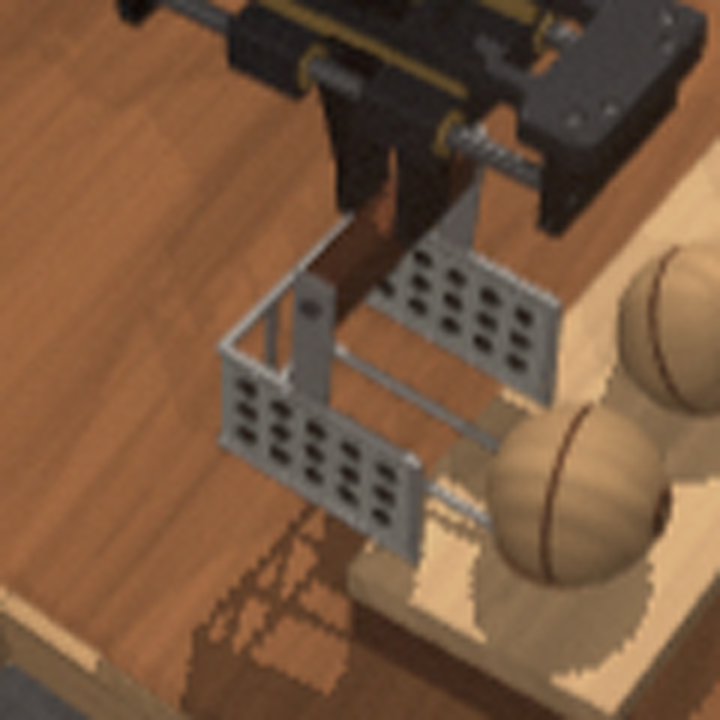

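Ball over the hole, leaning on wire tips (crop (578,493)). Withdraw gently.

>>> drive_tool:
  increments:
    - [[0,0,-0.08],[0,0,0]]
    - [[0,0,-0.08],[0,0,0]]
    - [[0,0,-0.12],[0,0,0]]
    - [[0,0,-0.2],[0,0,0]]
    - [[-0.05,0,-0.3],[0,0,0]]
    - [[-0.1,0,-0.4],[0,0,0]]

```text
time_s: 40.25
tool_pos: [0.4657, 0.0979, 0.1638]
tool_rot: [178.7, 88.7, 173.8]
force: [-0.0, -0.0, -1.9]
grip_width: 0.0149
```

Run:
```python
from h import *
st2(H0);c=snap('s41.png',250,80,400,220,5)
for h in (H0,H1):
    u,v=proj(c,h+[0,0,.024]);print((u-250)*5,(v-80)*5)
print(scoop())
```

```text
t 40.25 lip in hole frame [-0.0617  0.0007  0.0102] yaw -4.96 tilt -3.80 F [-0.  -0.  -1.9] g 0.0149
467.74353741570565 560.5052286381781
582.5773257483667 419.9077147736577
(array([0.4657, 0.0985, 0.0653]), np.float64(-4.889901241439574), np.float64(-3.8929196109482347), np.float64(0.04957012856999089))
```

View pics/s41.png

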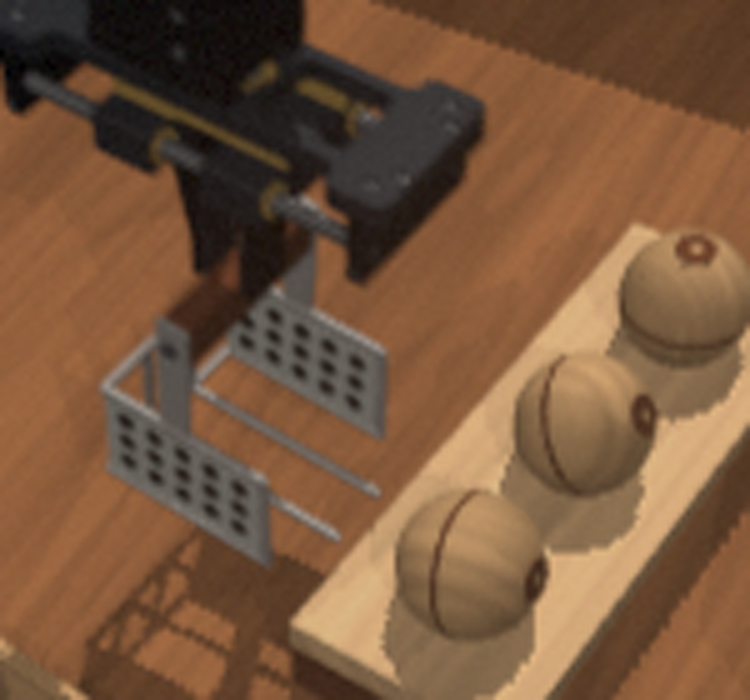

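Run:
```python
from h import *
A=sp(np.array([.445,.15,.05]),RY,0);B=sp(np.array([.445,.15,.006]),RY,0)
plan(A,5);plan(B,3,A)
```

```text
rows 5 shift [ 0.077  0.248 -0.16 ] turn [ 0.     -0.0065 -0.0001]  |total mm [ 16.5  49.7 -31.4] deg [ 0.01 -3.89 -0.05]
rows 3 shift [ 0.366 -0.    -0.016] turn [ 0. -0.  0.]  |total mm [44.   0.  -1.9] deg [ 0. -0.  0.]
```

>>> drive_tool:
  increments:
    - [[0,0,-0.4],[0,-0.0065,0]]
    - [[0,0.2,-0.4],[0,-0.0065,0]]
    - [[0.08,0.35,0],[0,-0.0065,0]]
    - [[0.1,0.35,0],[0,-0.0065,0]]
    - [[0.2,0.34,0],[0,-0.0065,0]]
    - [[0.3,0,0],[0,0,0]]
    - [[0.3,0,0],[0,0,0]]
    - [[0.1,0,0],[0,0,0]]
    - [[0,0,0],[0,0,0]]
    - [[0,0,0],[0,0,0]]

```text
time_s: 41.3
tool_pos: [0.441, 0.1494, 0.1212]
tool_rot: [0.7, 87.4, -4.3]
force: [0.5, -0.3, -3.0]
grip_width: 0.015
```

Run:
```python
from h import *
st();B=sp(np.array([.445,.15,.0]),RY,0);plan(B,3)
snap('s42.png',230,60,380,200,5)
```

```text
t 41.3 scoop [0.4503 0.1486 0.0222] yaw -5.02 tilt 0.11 roll 0.03 tray [-0.1368  0.3263  0.0222] F [ 0.5 -0.3 -3. ] g 0.015
rows 3 shift [ 0.183  0.008 -0.051] turn [-0.0003  0.0003 -0.0001]  |total mm [21.9  0.9 -6.2] deg [-0.12  0.11 -0.03]
```

View pics/s42.png

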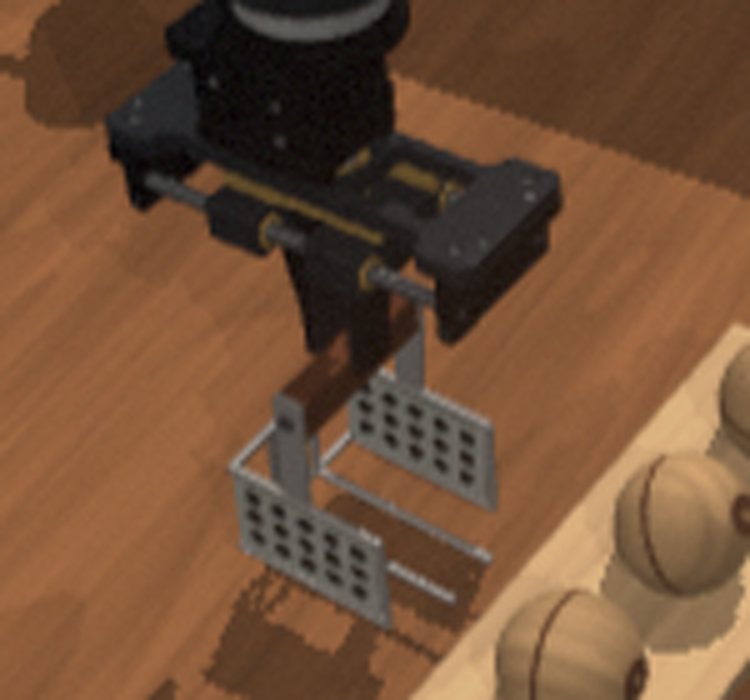

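>>> drive_tool:
  increments:
    - [[0.15,0,-0.05],[0,0,0]]
    - [[0.15,0,-0.05],[0,0,0]]
    - [[0.1,0,0],[0,0,0]]
    - [[0.05,0,0],[0,0,0]]
    - [[0,0,0],[0,0,0]]

```text
time_s: 41.85
tool_pos: [0.4372, 0.1501, 0.1025]
tool_rot: [0.2, 87.4, -4.7]
force: [0.3, 0.0, -2.4]
grip_width: 0.015
```

Run:
```python
from h import *
st()
```

```text
t 41.85 scoop [0.4465 0.1494 0.0035] yaw -4.95 tilt 0.07 roll 0.01 tray [-0.1406  0.3264  0.0035] F [ 0.3  0.  -2.4] g 0.015
```

>>> drive_tool:
  increments:
    - [[0.04,0,0],[0,0,0]]
    - [[0.03,0,0],[0,0,0]]
    - [[0.02,0,0],[0,0,0]]
    - [[0,0,0],[0,0,0]]

```text
time_s: 42.25
tool_pos: [0.4377, 0.1502, 0.0993]
tool_rot: [0.7, 87.4, -4.3]
force: [0.2, -0.1, -3.0]
grip_width: 0.015
```

Run:
```python
from h import *
st();snap('s43.png',240,80,360,190,6)
```

```text
t 42.25 scoop [0.4469 0.1494 0.0003] yaw -4.96 tilt 0.10 roll 0.03 tray [-0.1402  0.3266  0.0003] F [ 0.2 -0.1 -3. ] g 0.015
```

View pics/s43.png

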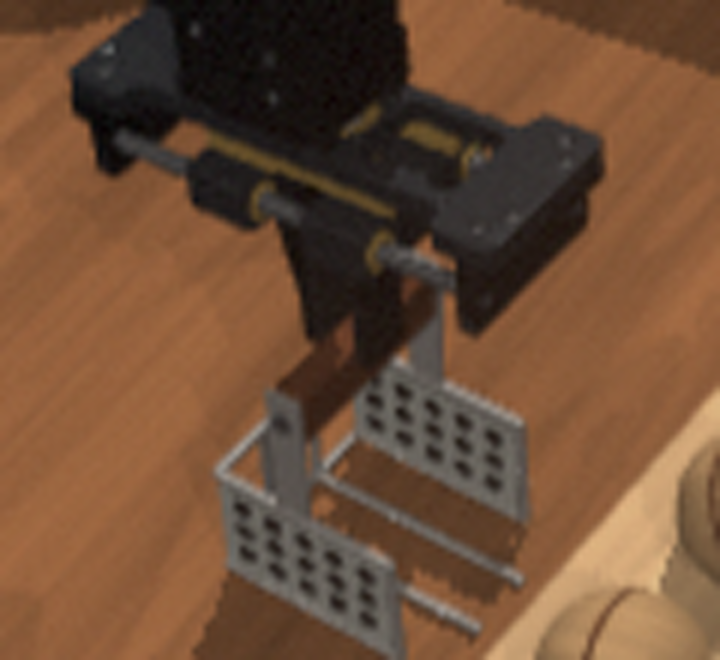

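>>> drive_tool:
  increments:
    - [[0.03,0,0],[0,0,0]]
    - [[0.02,0,0],[0,0,0]]
    - [[0,0,0],[0,0,0]]

```text
time_s: 42.6
tool_pos: [0.4379, 0.1509, 0.0984]
tool_rot: [1.8, 87.4, -3.1]
force: [-3.7, 0.6, 4.6]
grip_width: 0.015
```

Run:
```python
from h import *
st()
```

```text
t 42.6 scoop [ 0.4473  0.1502 -0.0005] yaw -4.94 tilt 0.13 roll 0.08 tray [-0.14    0.3274 -0.0005] F [-3.7  0.6  4.6] g 0.015
```

>>> drive_tool:
  increments:
    - [[0.02,0,0],[0,0,0]]
    - [[0.02,0,0],[0,0,0]]
    - [[0,0,0],[0,0,0]]

```text
time_s: 42.9
tool_pos: [0.438, 0.1512, 0.0983]
tool_rot: [2.3, 87.4, -2.6]
force: [-6.6, 0.5, 14.9]
grip_width: 0.0152
```

Run:
```python
from h import *
st()
```

```text
t 42.9 scoop [ 0.4474  0.1506 -0.0007] yaw -4.93 tilt 0.14 roll 0.11 tray [-0.1399  0.3278 -0.0007] F [-6.6  0.5 14.9] g 0.0152
```

>>> drive_tool:
  increments:
    - [[-0.03,0,0],[0,0,0]]
    - [[0,0,0],[0,0,0]]

```text
time_s: 43.1
tool_pos: [0.4379, 0.151, 0.0984]
tool_rot: [2.1, 87.4, -2.8]
force: [-4.2, 0.3, 8.5]
grip_width: 0.0151
```

>>> drive_tool:
  increments:
    - [[0,0,0],[0,0,0]]
    - [[0,0,0],[0,0,0]]
    - [[0,0,0],[0,0,0]]
    - [[0,0,0],[0,0,0]]
    - [[0,0,0],[0,0,0]]
    - [[0,0,0],[0,0,0]]
    - [[0,0,0],[0,0,0]]
  hand: 0.4

```text
time_s: 43.8
tool_pos: [0.4378, 0.1502, 0.0969]
tool_rot: [0.7, 87.4, -4.3]
force: [-0.6, 1.1, 0.1]
grip_width: 0.0586
```

Run:
```python
from h import *
st();snap('s44.png',240,80,360,190,6)
```

```text
t 43.8 scoop [ 0.4471  0.1494 -0.0021] yaw -4.96 tilt 0.10 roll 0.03 tray [-0.14    0.3266 -0.0021] F [-0.6  1.1  0.1] g 0.0586
```

View pics/s44.png

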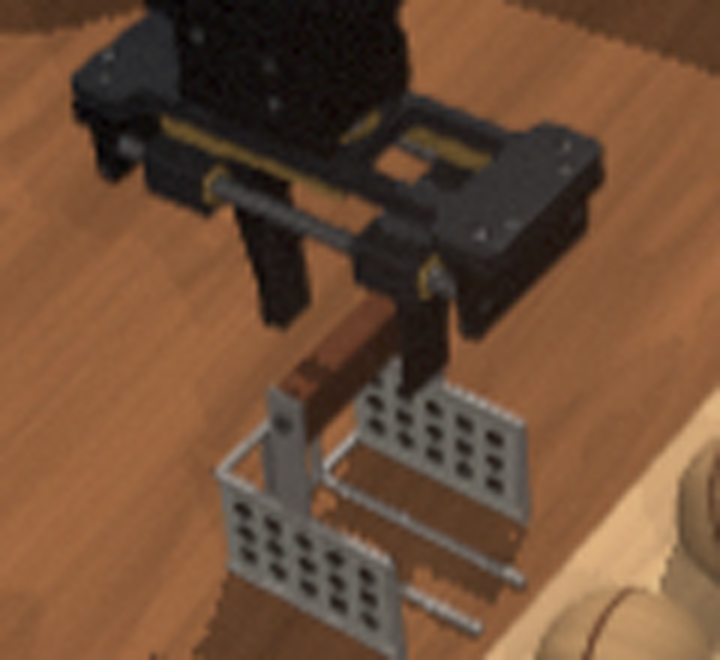

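Released, scoop standing. Retreat straight up.

>>> drive_tool:
  increments:
    - [[-0.3,0,0],[0,0,0]]
    - [[-0.6,0,0.02],[0,0,0]]
    - [[-0.7,0,0.03],[0,0,0]]
    - [[-0.7,0,0.03],[0,0,0]]
    - [[-0.7,0,0.03],[0,0,0]]
    - [[-0.5,0,0],[0,0,0]]
    - [[0,0,0],[0,0,0]]

```text
time_s: 44.55
tool_pos: [0.4377, 0.1511, 0.2412]
tool_rot: [4.1, 87.0, -0.9]
force: [-0.4, 0.5, 0.0]
grip_width: 0.061
```

>>> drive_tool:
  increments:
    - [[0,0.8,0],[0,0,0]]
    - [[0,0.8,0],[0,0,0]]
    - [[0,0.8,0],[0,0,0]]
    - [[0,0.8,0],[0,0,0]]
    - [[0,0.8,0],[0,0,0]]
    - [[0,0.8,0],[0,0,0]]
    - [[0,0.5,0],[0,0,0]]
    - [[0,0,0],[0,0,0]]
    - [[0,0,0],[0,0,0]]

```text
time_s: 45.45
tool_pos: [0.4538, 0.3607, 0.2362]
tool_rot: [-1.6, 87.5, -6.5]
force: [-0.2, -0.7, -0.1]
grip_width: 0.061
```

Run:
```python
from h import *
o=env.get_obs();print(o['time_s'],o['tool_pos'],o['force'])
snap('s45.png',0,0,640,400,1.25)
snap('t45.png',150,100,460,300,2.5,'top')
```

```text
45.45 [0.4538 0.3607 0.2362] [-0.1753 -0.6732 -0.147 ]
```

View pics/s45.png

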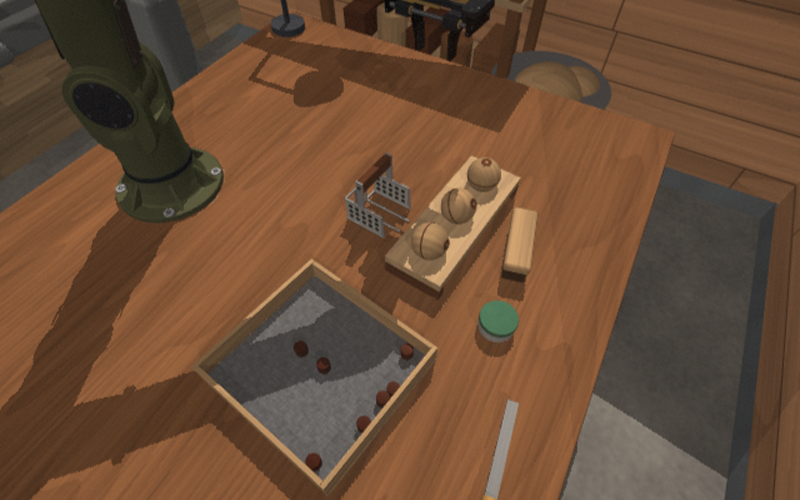

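View pics/t45.png

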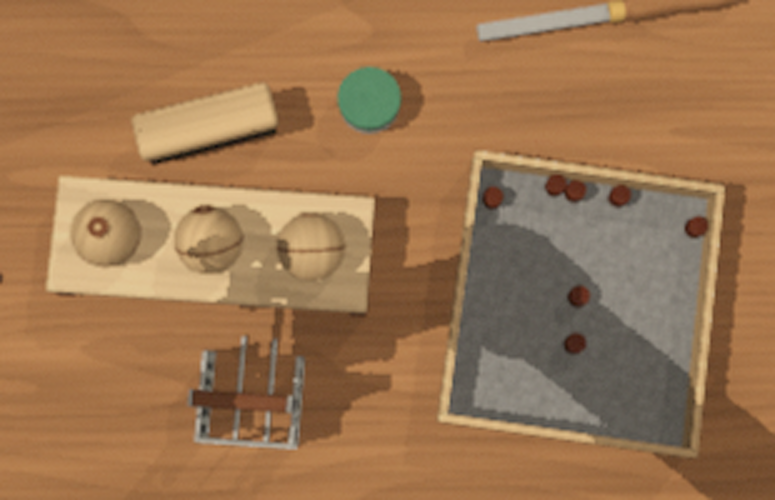

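Three balls sit in the rack (top view at (106,232), (208,238), (311,246)). All seven pegs are in the tray, the scoop stands upright, and the tin and brush are where they started.

Run:
```python
from h import *
t=env.read_camera('top')
def P(x,y,z): return onz(t,150+(x+.5)/2.5-.5,100+(y+.5)/2.5-.5,z)
for n,p,h in (('h1',(208,238),H1),('h0',(311,246),H0)): print(n,P(*p,.074),h)
print('done',P(106,232,.074))
print(env.sign_off())
```

```text
h1 [0.6031 0.1912 0.074 ] [0.6011 0.1913 0.05  ]
h0 [0.593  0.0862 0.074 ] [0.5918 0.0864 0.05  ]
done [0.6112 0.295  0.074 ]
the job is handed in; nothing more can be done
None
```

I handed the job in at about 45.5 s, inside the 72 s limit. Both balls are in the drying rack, all seven pegs are in the tray, and the scoop stands upright on the bench, let go.

- **Balls:** I scooped each ball against the far wall of the tray, tipped the scoop back, lifted, and rolled the ball slowly off the wires. One ball went into the middle hole and the other into the −y hole. The gripper never touched a ball.
- **Pegs:** None lodged on the scoop. I counted all seven in the tray after the second lift and again at the end.
- **Final checks:** In the last top view both balls sit within about 2 mm of their hole centres. The ball already drying is where it was, and the tin and brush look unmoved.

**What went wrong:** On the first push the scoop's wires dug into the tray floor. That measured about 77 N at the wrist, below the 120 N limit, and turned the scoop about 20° in the grip. I pressed it nearly level again on the tray floor. Three later forward moves caught again at about 22 to 37 N, so I kept the wires a few millimetres off the floor for the rest. No ball or peg was disturbed by the first jam, but that push was harder than the "feel your way" you asked for.

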